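# Crank a module into focus on the inspection station

## Task

Set the aluminium module with the two round sockets flat in the tray of the inspection station's carriage, its sockets towards the lens, and let go of it. Then crank the sloped handwheel until the carriage's pointer stands on the long mark of the scale, and let go; leave the other things on the bench where they are.

Things in the scene. Friction and masses are not known exactly. Their poses are not given: they have to be found in the camera images.
- module: The module to inspect: closed plain aluminium box on the bench, to the robot's right of the station; body 62 (x) x 44 (y) x 36 (z) mm, 0.11 to 0.24 kg. Origin: centre of the body's underside, z up. Two short dark round sockets (14 mm across, 9 mm long) stick out of its +x end only, 18 mm up; nothing else on the bench has them.
- sockets (a point): Midway between the outer ends of the module's two sockets: 40 mm along the module's +x from its origin, 18 mm up.
- station: Grey inspection station, fixed: bed x -65 to 75, y -65 to 355, 20 mm high, with a gearbox at its -y end (x -65 to 125, y -65 to 55, up to 125 mm high) and a carriage on rails beside it. Origin on the bench below the gearbox; -x is the front, facing the robot within 9 degrees. The gearbox's front slopes: its outward normal leans 30 degrees from vertical to -x, (-0.5, 0, 0.866), and carries the handwheel.
- viewer (a point): Middle of the underside of the grey viewer box on a post above and behind the handwheel: the box is 90 (x) x 120 (y) x 65 mm, underside 250 mm above the bench, at the station's x 27 to 117. It blocks the wheel's far side from straight above: reach the grip with the tool leaning with the slope.
- lens (a point): Glass end of the black lens barrel (44 mm across), which juts from the gearbox's +y side, 65 mm above the bench, and looks along the station's +y at the carriage. Station x = 0, y = 95.
- wheel_centre (a point): On the wheel's axis, in its outer face: station x = -20, y = 0, height 103 mm. The point's z axis is the wheel's axis, pointing out of the slope; its x points from the axis towards the crank grip and turns with the wheel. Wheel: aluminium disc 112 mm across, 9 mm thick, its hub 3 mm proud.
- grip_mid (a point): Middle of the black crank grip: 18 mm across, 46 mm long, parallel to the wheel's axis, 42 mm off it, from 6 to 52 mm out of the wheel's face (this point 32 mm out). It spins freely on its pin, so it can be held and led round the circle without turning the tool. The point's z is parallel to the wheel's axis, outwards; x and y spin with the grip.
- wheel (a joint): Handwheel angle in rad, growing clockwise as seen facing the wheel; clockwise draws the carriage towards the lens, 25 mm a turn (3.98 mm per rad). Starts at 0 to 5, stops at -0.2 and 22.5. Friction of about 2 N at the grip: it stays where it is left, and the carriage moves only with the wheel.
- tray (a point): Centre of the carriage's tray floor, 45 mm above the bench, axes as the station's. The open tray is 54 (x) by 72 mm (y) inside, with a lip 3 mm thick and 5 mm high all round. It slides along the station's y, -y being towards the lens; at wheel angle 0 it is at station x = 0, y = 242.
- pointer (a point): Tip of the carriage's dark pointer, 2.5 mm wide, on the carriage's far (+x) side over the scale; 55 mm in +x from the tray's centre, at the same y.
- long_mark (a point): Middle of the one long dark mark (26 mm long across the slide, 2.5 mm wide) on the aluminium scale slip (28 x 180 mm) on the bed's far side; the other marks are short, 7 mm, 5 mm apart. Axes as the station's. At the start it is 38 to 76 mm nearer to the lens than the pointer; it is fixed, but in a different place each time.
- speaker: Bystander, not part of the job (sizes in mm): bare loudspeaker driver, dark steel, round, 84 across, 36 high. Origin on its underside.
- meter: Bystander, not part of the job (sizes in mm): yellow hand multimeter with a black dial, 130 x 75 x 38. Origin on its underside.
- screwdriver: Bystander, not part of the job (sizes in mm): screwdriver 160 long, lying. Origin on its underside.
- reel: Bystander, not part of the job (sizes in mm): grey reel, 56 across, 42 high, standing on its flange. Origin on its underside.
- heatsink: Bystander, not part of the job (sizes in mm): finned aluminium heat sink, 60 x 45 x 29, no sockets. Origin on its underside.
- adapter: Bystander, not part of the job (sizes in mm): black mains adapter block, 70 x 45 x 30. Origin on its underside.
Not all that is in view belongs to the job. What is shaped like the module but brown or purple is not meant.

How it is judged:
By the outcome, as a careful person would: the job done as asked, in the order asked, and still so for the second after the job is handed in, with the robot touching nothing.
It also fails if it takes over 72 s, if anything falls off the work surface, if the arm or the gripper's body presses on something with over 40 N, if the wrist force passes 120 N, or if a joint passes its speed limit or range.

## Robot

A 7-joint arm with a two-finger parallel gripper is mounted at the origin on the work surface. World frame = base frame: x ahead of the robot, y to its left, z up, the work surface at z = 0. Lengths are in mm, angles in rad, forces in N, time in s.
With the tool pointing down it reaches from about 425 to 875 mm from the base axis. Payload 8.4 kg.
Tool frame: the origin (TCP) lies midway between the tips of the shut fingers; the grasp point (between the pads) lies 19 mm behind it (bot.hold_point_z is the y of the grasp point in the tool frame, in mm); y points along the fingers, x is the direction in which the jaws open and shut, and the axes are right-handed (so a half turn about y gives the same grasp; the last joint's range is limited). The gripper opens to 85 mm and grips with 20 to 120 N. Pads are 22 mm wide; open, the fingers measure 114 mm over their backs; the gripper's body (76 mm by 85 mm) begins 54 mm behind the grasp point. The pads swing forward as they close: fully open they stand 13 mm farther back than shut.
Start: joints at [1.175, 0.333, 0.04, 1.465, -0.013, 1.343, -0.059], TCP at [190.078, -621.558, 231.308] pointing down, gripper open.
Joint ranges: [-2.58, 2.58], [-0.38, 2.09], [-1.3, 1.39], [0.25, 2.4], [-1.5, 4.64], [0.08, 2.09], [-2.65, 2.65]. Speed limits (rad/s): [2.22, 2.22, 2.79, 2.79, 3.14, 3.14, 3.14].

## Interface

Orientations are given as a rotation vector (axis times angle).
In Python, from plant import bot gives the robot as it stands.
- The arm moves only by the tool step_arm, never from a script. Its argument "motion" is a list that holds one entry, the list of rows, each a list of 5 numbers: the finger opening in mm, from 0 to 85.4, then the shift along the tool's x, y, z in mm, then the turn about the tool's y in rad. A call has 1 to 5 rows; each row is the pose to reach, as a shift and turn from the pose commanded when the call began, along the tool's axes at that moment; what a row does not reach only later rows make up. A row lasts 1/10 s, in which the tool goes at most 50 mm and 8.59 degrees, less where a joint would pass 70% of its speed; a pose out of reach is approached as far as the arm can. A call with a gripper value outside its range is refused whole. The fingers move at their own pace and stop on an object; "force" is the grip in N (left out, the last holds). Time passes only in rows, so rows that repeat a pose let the fingers close. It gives the time, the measured TCP pose, the force and the opening at its end, in the units of the state.
- bot.observe(): the state, without advancing time (a new reading comes with each control period).
- bot.camera(name): name is "side" or "top"; returns a dict with "image" (420x560x3 uint8, red, green, blue), "range_z" (420x560 float32, mm along the optical axis (not along the pixel's ray), 0 where there is no reading), "fx", "fy", "cx", "cy" (pixels), "origin" and "orientation" of the camera in the world. Camera axes: x right, y up, looking along -z (the intrinsics and any distortion apply to the point x, -y, -z); pixel columns grow to the right and rows downward; lengths in mm; the calibration is good to about 2 mm. A picture is of the moment at which its call begins.
- bot.close_job(): hands the job in, once; it reports no verdict.
The state is a dict: "clock": time; "joint_positions": joint angles; "dq": joint speeds; "joint_torque": joint torques, N m; "tool_pos": TCP position; "tcp_rot": TCP orientation; "ft_force": force on the tool from outside, world axes, zero at the start; "ft_torque": the same for the moment, N m; "grip_width": finger opening in mm.
Only numpy, scipy, OpenCV 4.12 (cv2) and the standard library are available. Lean on these libraries where they do the work, as an engineer would, in place of code of your own. Each camera call takes 0.05 s, during which the arm holds its last target.

## Working session

There is one attempt and no reset: what is moved stays moved. The work goes in short steps, Python scripts to look and compute and a tool call to move; the robot and the scene stay as the last step left them, time stands still between calls to the robot, and variables do not carry over. Pictures are saved under pics/ and viewed, and the job is handed in when it is done.

Besides the shell and the picture viewer there is one more tool, called after "Request:" as name([rows], argument=value, ...), one row to a line, values as JSON. step_arm: Moves the arm, as the interface text tells. Its arguments: {"type":"object","properties":{"motion":{"type":"array","items":{"type":"array","items":{"type":"array","items":{"type":"number"}}}},"force":{"type":"number"}},"required":["motion"]}

```bash
mkdir -p pics; ls; python3 - <<'E'
from plant import bot
import cv2,numpy as np,pickle
print(bot.observe(), bot.hold_point_z)
for n in ("side","top"):
    c=bot.camera(n); pickle.dump(c,open(n+"0.pkl","wb"))
    cv2.imwrite(f"pics/{n}0.png",cv2.resize(c["image"][:,:,::-1],(800,600)))
    print(n,{k:v for k,v in c.items() if k not in("image","range_z")})
E
```

```text
pics
{'clock': 0.0, 'joint_positions': array([ 1.17478068,  0.33391525,  0.03987084,  1.46624219, -0.01343656,
        1.3432822 , -0.05851237]), 'dq': array([ 3.25563020e-04,  6.19768637e-05, -4.41144116e-04, -8.10129115e-04,
        6.35344116e-04, -5.33290475e-04, -8.77121696e-05]), 'joint_torque': array([-2.34700165e-04, -6.58535385e+01,  1.36572227e+00, -4.05573642e+01,
        1.70086365e-02,  1.23789377e-02,  6.13380485e-05]), 'tool_pos': array([ 189.96986767, -621.16295496,  230.43262225]), 'tcp_rot': array([-1.33419656,  0.98880755, -0.98662851]), 'ft_force': array([ 0.09300117,  0.12840658, -0.40959422]), 'ft_torque': array([ 0.01630958, -0.0300215 , -0.02021673]), 'grip_width': 85.31459032156413} -18.700000000000003
side {'fx': 540.851409865516, 'fy': 540.851409865516, 'cx': 291.96238595282296, 'cy': 211.6070852866105, 'origin': array([ 1491.43707098, -1058.16634503,  1122.33898667]), 'orientation': array([0.91945749, 0.34472725, 0.66450794])}
top {'fx': 440.61089623923357, 'fy': 440.61089623923357, 'cx': 276.3098660663186, 'cy': 210.70954164282102, 'origin': array([ 429.60641955,  -11.30282591, 1550.48240534]), 'orientation': array([ 0.06731015, -0.09884794, -1.59213778])}
```

View pics/side0.png

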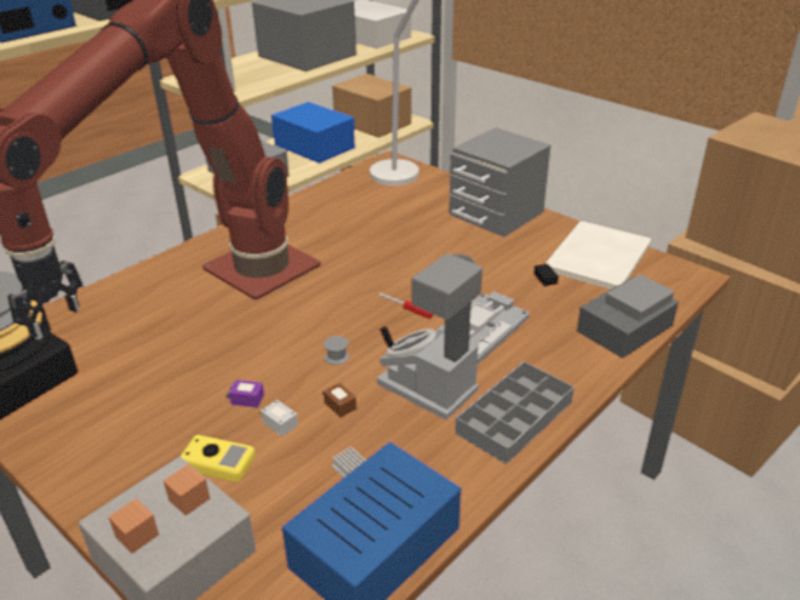

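View pics/top0.png

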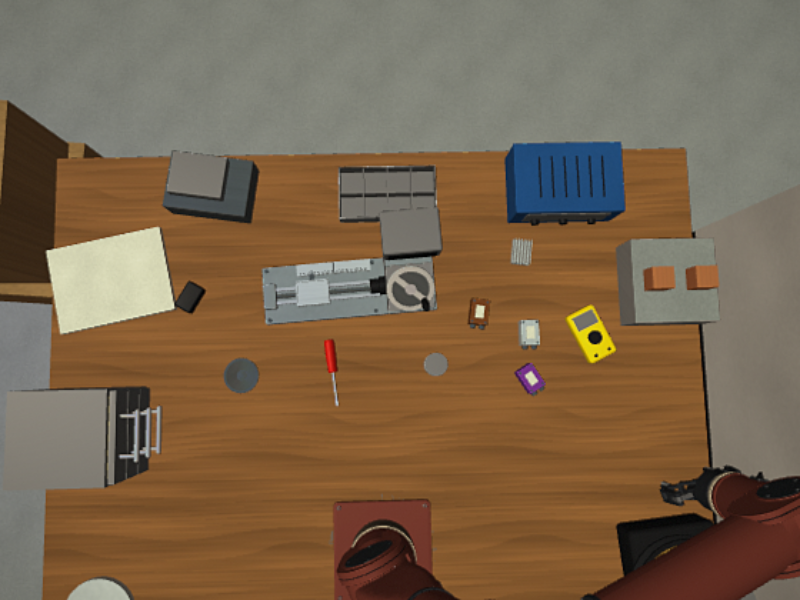

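Seen in the top view at 800x600, these could be taken for the module: the silver box (530,333), the brown box (479,313), the purple box (530,379) and the finned heat sink (521,252). I choose the silver box and will check it in crops.

```bash
cat > h.py <<'E'
import numpy as np,cv2,pickle
from scipy.spatial.transform import Rotation as R
def unproj(c,u,v,z):
    "ray onto world plane z"
    d=np.array([(u-c["cx"])/c["fx"],-(v-c["cy"])/c["fy"],-1.0])
    d=R.from_rotvec(c["orientation"]).apply(d); o=np.asarray(c["origin"])
    return o+d*(z-o[2])/d[2]
def pt(c,u,v):
    r=float(c["range_z"][int(round(v)),int(round(u))])
    d=np.array([(u-c["cx"])/c["fx"],-(v-c["cy"])/c["fy"],-1.0])*r
    return R.from_rotvec(c["orientation"]).apply(d)+c["origin"]
def cloud(c):
    v,u=np.mgrid[0:420,0:560]; r=c["range_z"].astype(float)
    d=np.stack([(u-c["cx"])/c["fx"]*r,-(v-c["cy"])/c["fy"]*r,-r],-1)
    p=d.reshape(-1,3)@R.from_rotvec(c["orientation"]).as_matrix().T+c["origin"]
    p=p.reshape(420,560,3); p[r<=0]=np.nan; return p
def proj(c,p):
    q=R.from_rotvec(c["orientation"]).inv().apply(np.asarray(p,float)-c["origin"])
    return np.stack([c["cx"]+c["fx"]*q[...,0]/-q[...,2],c["cy"]-c["fy"]*q[...,1]/-q[...,2]],-1)
def crop(c,u0,v0,u1,v1,name,s=None):
    im=c["image"][v0:v1,u0:u1,::-1]; s=s or min(800/(u1-u0),600/(v1-v0))
    cv2.imwrite("pics/"+name,cv2.resize(im,None,fx=s,fy=s,interpolation=cv2.INTER_CUBIC))
def load(n): return pickle.load(open(n,"rb"))
E
python3 - <<'E'
from h import *
t=load("top0.pkl"); s=load("side0.pkl")
crop(t,350,210,400,248,"mod_t.png"); crop(s,170,265,220,305,"mod_s.png")
crop(t,175,170,315,240,"st_t.png"); crop(s,255,170,380,290,"st_s.png")
E
python3 - <<'E'
import cv2,numpy as np
a=cv2.resize(cv2.imread("pics/mod_t.png"),(400,300));b=cv2.resize(cv2.imread("pics/mod_s.png"),(400,300))
cv2.imwrite("pics/mods.png",np.hstack([a,b]))
E
```

```text
(no output)
```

View pics/mods.png

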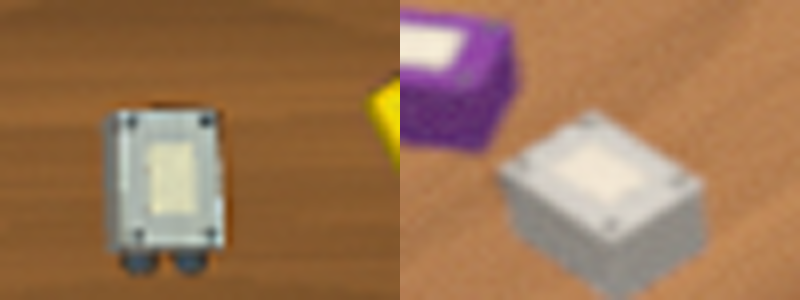

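View pics/st_t.png

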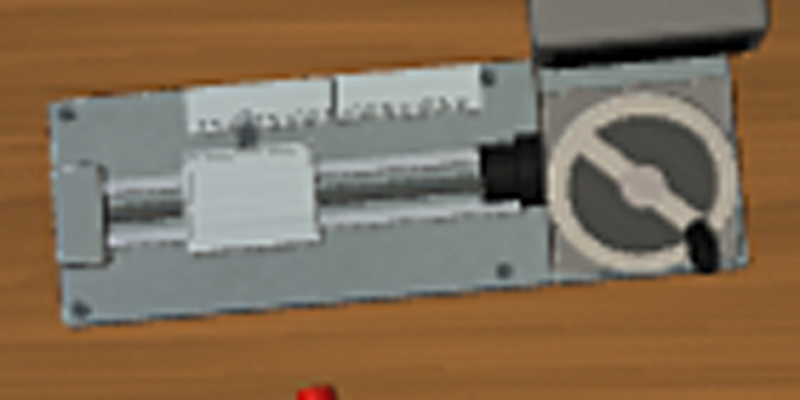

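View pics/st_s.png

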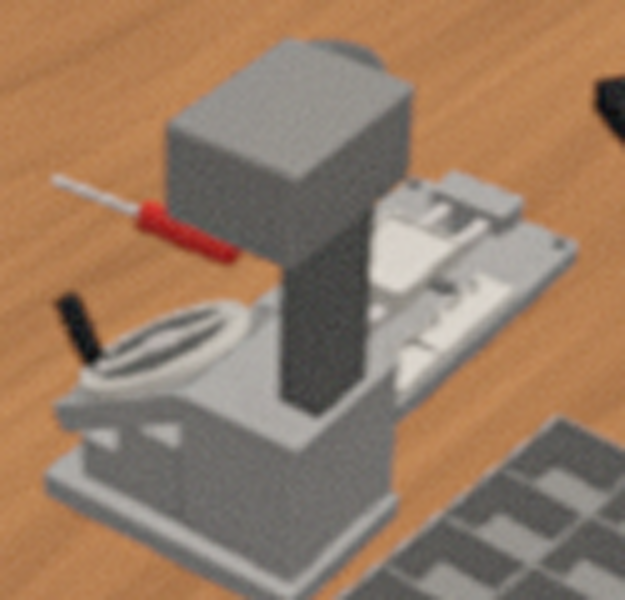

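```bash
cat > loc.py <<'E'
from h import *
def rect(P):
    (cx,cy),(w,h),a=cv2.minAreaRect(P.astype(np.float32)); return (cx,cy),(w,h),a
if __name__=="__main__":
    t=load("top0.pkl"); C=cloud(t)
    def near(u0,v0,u1,v1,z0,z1):
        P=C[v0:v1,u0:u1].reshape(-1,3); P=P[(P[:,2]>z0)&(P[:,2]<z1)]; return P
    # module
    P=near(355,215,385,250,31,43); print("module top",rect(P[:,:2]),P[:,2].mean(),len(P))
    P=near(355,215,385,255,10,29); print("mod low",P.mean(0),len(P), P.min(0),P.max(0))
    for n,b in dict(bed=(180,175,310,232,13,27),tray=(205,190,240,218,40,56),gear=(265,180,312,225,60,128),view=(262,140,312,182,290,330)).items():
        P=near(*b); print(n,rect(P[:,:2]),P[:,2].mean(),len(P))
    for p in [(48,103),(65,326),(748,265)]:
        print("bed corner",unproj(t,175+p[0]/5.714-.4,170+p[1]/5.714-.4,20))
    for p in [(104,110),(222,112),(224,248),(112,248)]: pass
    for p in [(645,187)]: print("hub",unproj(t,175+p[0]/5.714-.4,170+p[1]/5.714-.4,105))
    for p in [(247,138),(333,100)]: print("ptr/mark",unproj(t,175+p[0]/5.714-.4,170+p[1]/5.714-.4,24 if p[0]>300 else 30))
    # grip mask
    im=t["image"].astype(int); m=(im.max(2)<50); m[:, :290]=0;m[:,302:]=0;m[:206]=0;m[220:]=0
    v,u=np.nonzero(m); print("grip px",u.min(),u.max(),v.min(),v.max()); 
    for a,b in sorted(zip(v,u)): print(a,b,C[a,b].round())
E
python3 loc.py
```

```text
module top ((508.3150634765625, -368.46435546875), (61.71986770629883, 45.49613571166992), 0.3978288471698761) 36.27532355684097 204
mod low [ 492.81982632 -360.48444203   22.44512635] 50 [ 467.89168135 -390.85514263   11.45797778] [ 538.39022247 -346.24530149   28.80898074]
bed ((610.3660888671875, 66.04502868652344), (179.30001831054688, 421.825439453125), 1.269690752029419) 20.219048792296796 2149
tray ((622.0516357421875, 154.9182891845703), (72.95252227783203, 77.95059967041016), 4.167306423187256) 46.13739653636202 369
gear ((617.5447387695312, -69.72604370117188), (123.69133758544922, 129.7765350341797), 2.675638198852539) 104.3061663697051 1202
view ((701.7593383789062, -72.8050537109375), (93.10681915283203, 120.00697326660156), 3.9532291889190674) 313.5751023020814 1346
bed corner [679.65151939 280.61245283  20.        ]
bed corner [542.587676   270.57956037  20.        ]
bed corner [ 570.51307825 -145.46764619   20.        ]
hub [609.34603547 -79.72446569 105.        ]
ptr/mark [653.94673249 158.16382202  30.        ]
ptr/mark [677.20307103 106.08533413  24.        ]
grip 
[... 382 characters left out ...]

212 296 [ 575. -106.  124.]
212 297 [ 574. -109.  125.]
212 298 [ 574. -112.  132.]
212 299 [ 573. -115.  133.]
213 296 [ 571. -106.  126.]
213 297 [ 570. -108.  138.]
213 298 [ 570. -111.  141.]
213 299 [ 570. -114.  138.]
214 296 [ 568. -105.  130.]
214 297 [ 567. -108.  135.]
214 298 [ 566. -111.  144.]
214 299 [ 567. -115.  133.]
214 300 [ 566. -117.  139.]
215 296 [ 564. -105.  136.]
215 297 [ 563. -108.  140.]
215 298 [ 564. -111.  134.]
215 299 [ 564. -115.  133.]
215 300 [ 564. -118.  134.]
216 297 [ 561. -108.  133.]
216 298 [ 561. -111.  132.]
216 299 [ 561. -115.  132.]
216 300 [ 560. -118.  134.]
217 297 [ 557. -108.  132.]
217 298 [ 558. -112.  126.]
217 299 [ 558. -115.  128.]
```

```bash
python3 - <<'E'
from h import *
o=[-1.33419656,  0.98880755, -0.98662851]
M=R.from_rotvec(o).as_matrix(); print(M.round(4))
tcp=np.array([190.,-621.2,230.4])
for n in("side0.pkl","top0.pkl"):
    c=load(n);C=cloud(c).reshape(-1,3)
    L=(C-tcp)@M   # tool coords
    k=(np.abs(L[:,0])<110)&(np.abs(L[:,2])<110)&(L[:,1]<15)&(L[:,1]>-450)
    L=L[k]; print(n,len(L))
    for a in range(-300,20,15):
        q=L[(L[:,1]>=a)&(L[:,1]<a+15)]
        if len(q): print(a,len(q),q.min(0).round(),q.max(0).round())
    print(proj(c,tcp))
c=load("side0.pkl"); crop(c,0,130,80,260,"grip_s.png",4.6)
E
```

```text
[[ 2.924e-01 -5.000e-04  9.563e-01]
 [-9.563e-01  1.500e-03  2.924e-01]
 [-1.600e-03 -1.000e+00 -1.000e-04]]
side0.pkl 5817
-300 170 [ -31. -300.   10.] [  39. -285.   45.]
-285 180 [ -33. -285.    6.] [  43. -270.   45.]
-270 189 [ -30. -270.    2.] [  41. -255.   46.]
-255 168 [ -32. -255.   -3.] [  44. -240.   42.]
-240 202 [ -32. -240.  -11.] [  43. -225.   47.]
-225 206 [ -34. -225.  -24.] [  43. -210.   45.]
-210 205 [ -34. -210.  -28.] [  47. -195.   47.]
-195 102 [ -29. -195.  -21.] [  43. -180.   43.]
-180 208 [ -29. -180.  -24.] [  41. -165.   40.]
-165 165 [ -27. -165.  -20.] [  40. -150.   43.]
-150 166 [ -31. -150.  -25.] [  41. -135.   41.]
-135 83 [ -57. -135.  -13.] [  66. -120.   38.]
-120 289 [ -69. -120.  -16.] [  71. -105.   23.]
-105 225 [ -72. -105.  -16.] [ 74. -90.  23.]
-90 238 [-74. -90. -18.] [ 75. -75.  21.]
-75 191 [-76. -75. -15.] [ 78. -60.  16.]
-60 69 [-63. -60. -14.] [ 61. -45.  16.]
-45 82 [-58. -45. -10.] [ 57. -30.  13.]
-30 59 [-56. -30. -13.] [ 56. -15.  14.]
-15 7 [-47. -15.  -8.] [ 49. -12.   7.]
[ 40.10646428 230.48036382]
top0.pkl 4032
-300 
[... 241 characters left out ...]
 127 [ -43. -225.  -18.] [  23. -210.   43.]
-210 116 [ -43. -210.  -25.] [  31. -195.   44.]
-195 57 [ -43. -195.  -25.] [  23. -188.   44.]
-180 70 [ -38. -178.  -17.] [   4. -165.   38.]
-165 86 [ -38. -165.  -24.] [  16. -151.   38.]
-150 88 [ -39. -150.  -23.] [  17. -135.   39.]
-135 41 [ -69. -135.  -16.] [  -5. -120.   36.]
-120 119 [ -69. -120.  -12.] [  70. -105.   20.]
-105 71 [ -71. -105.  -11.] [ 67. -90.  21.]
-90 82 [-73. -90. -16.] [ 74. -75.  18.]
-75 75 [-74. -75. -11.] [ 73. -61.  16.]
-60 11 [-50. -59.   7.] [ 63. -46.  13.]
-45 18 [-55. -45.   6.] [ 50. -31.  12.]
-30 18 [-55. -29.   3.] [ 56. -16.  12.]
-15 2 [-47. -14.   3.] [ 43. -13.   6.]
[476.44283503 334.08983254]
```

View pics/grip_s.png

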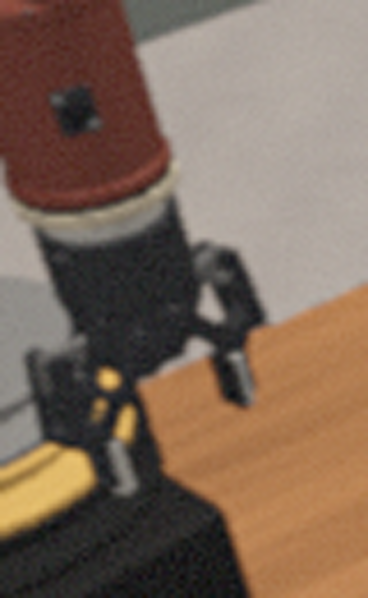

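Request:
step_arm([
  [[85, -18, 0, 46, 0.06], [85, -36, 0, 92, 0.12], [85, -54, 0, 138, 0.18], [85, -72, 0, 184, 0.24], [85, -90, 0, 230, 0.297]],
], force=40)

```text
clock: 0.6
tool_pos: [384.8, -466.7, 231.1]
tcp_rot: [-1.208, 1.212, -1.211]
ft_force: [0.5, -0.5, -1.0]
grip_width: 85.4
```

```bash
cat > go.py <<'E'
import sys
from plant import bot
from h import *
# go.py x y z yaw_deg : shift in tool axes and turn to world TCP target, jaw axis x at yaw
o=bot.observe(); M=R.from_rotvec(o["tcp_rot"]).as_matrix()
x,y,z,yaw=map(float,sys.argv[1:5])
d=np.array([x,y,z])-o["tool_pos"]
cur=np.degrees(np.arctan2(M[1,0],M[0,0]))
print("t",round(o["clock"],2),"tcp",o["tool_pos"].round(1),"yaw",cur.round(2),"shift",(M.T@d).round(1),"turn",np.radians(-((yaw-cur+180)%360-180)).round(4),"q",o["joint_positions"].round(2),"F",o["ft_force"].round(1),"w",round(o["grip_width"],1))
E
python3 go.py 508.3 -368.5 100 -90
```

```text
t 0.6 tcp [ 384.8 -466.7  231.1] yaw -90.16 shift [-98.5 131.1 123.2] turn -0.0029 q [ 0.86  0.25 -0.06  1.58  0.01  1.32 -0.78] F [ 0.5 -0.5 -1. ] w 85.4
```

Request:
step_arm([
  [[85, -33, 0, 33, 0], [85, -66, 0, 66, 0], [85, -98.5, 0, 99, -0.003], [85, -98.5, 40, 123, -0.003], [85, -98.5, 90, 123, -0.003]],
])

```text
clock: 1.1
tool_pos: [512.0, -367.6, 142.3]
tcp_rot: [-1.21, 1.198, -1.207]
ft_force: [0.2, -0.3, -0.8]
grip_width: 84.7
```

```bash
python3 go.py 508.3 -368.5 10 -90; python3 - <<'E'
from plant import bot
from h import *
for n in("side","top"):
    c=bot.camera(n); pickle.dump(c,open(n+"1.pkl","wb"))
crop(load("side1.pkl"),150,220,240,310,"a1.png",5)
E
```

```text
t 1.1 tcp [ 512.  -367.6  142.3] yaw -89.52 shift [  0.6 132.3  -4.5] turn 0.0084 q [ 0.67  0.35 -0.15  1.62  0.05  1.16 -1.05] F [ 0.2 -0.3 -0.8] w 84.7
```

View pics/a1.png

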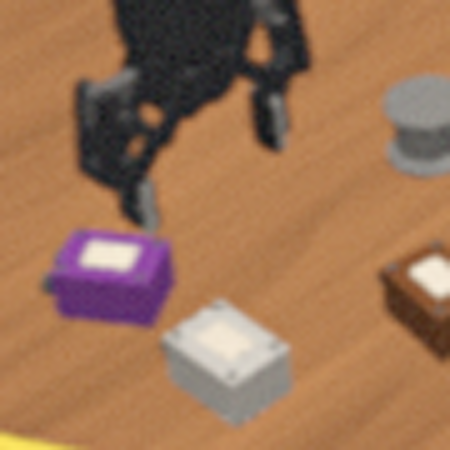

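Request:
step_arm([
  [[85, 0, 35, 0, 0], [85, 0, 70, 0, 0], [85, 0, 105, 0, 0], [85, 0, 130, 0, 0], [85, 0, 130, 0, 0]],
])

```text
clock: 1.7
tool_pos: [504.6, -369.5, 9.7]
tcp_rot: [-1.211, 1.212, -1.204]
ft_force: [-0.2, 1.0, -0.1]
grip_width: 85.3
```

```bash
python3 go.py 508.3 -368.5 11 -90
```

```text
t 1.7 tcp [ 504.6 -369.5    9.7] yaw -89.91 shift [-1.  -1.4  3.7] turn 0.0015 q [ 0.67  0.49 -0.14  1.73  0.08  0.93 -1.07] F [-0.2  1.  -0.1] w 85.3
```

Request:
step_arm([
  [[60, 0, -1, 2, 0], [40, 0, -1, 2, 0], [30, 0, -1, 2, 0], [30, 0, -1, 2, 0], [30, 0, -1, 2, 0]],
], force=45)

```text
clock: 2.2
tool_pos: [510.1, -370.6, 14.9]
tcp_rot: [-1.21, 1.204, -1.21]
ft_force: [-1.6, 0.8, 8.7]
grip_width: 42.7
```

Request:
step_arm([
  [[30, 0, -1, 0, 0], [30, 0, -1, 0, 0], [30, 0, -30, 0, 0], [30, 0, -70, 0, 0], [30, 0, -110, 0, 0]],
])

```text
clock: 2.7
tool_pos: [508.1, -369.4, 123.2]
tcp_rot: [-1.211, 1.209, -1.206]
ft_force: [0.6, -0.7, -1.5]
grip_width: 43.2
```

```bash
python3 go.py 613.9 155 140 4; python3 - <<'E'
from plant import bot
from h import *
for n in("side","top"):
    c=bot.camera(n); pickle.dump(c,open(n+"2.pkl","wb"))
crop(load("side2.pkl"),150,200,240,290,"a2.png",5)
E
```

```text
t 2.7 tcp [ 508.1 -369.4  123.2] yaw -89.84 shift [-524.1  -16.4  107.2] turn -1.6379 q [ 0.67  0.37 -0.14  1.64  0.06  1.13 -1.05] F [ 0.6 -0.7 -1.5] w 43.2
```

View pics/a2.png

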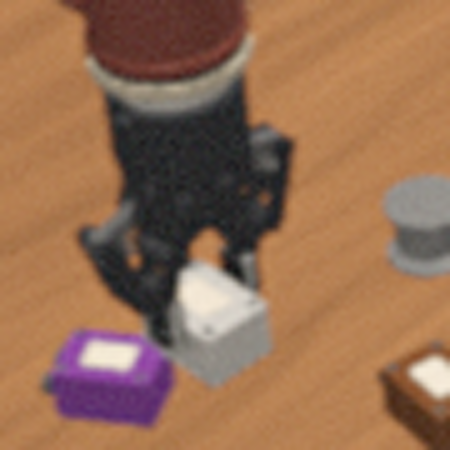

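Request:
step_arm([
  [[30, -46, -10, -14, -0.14], [30, -92, -20, -28, -0.28], [30, -138, -20, -42, -0.42], [30, -184, -20, -48, -0.56], [30, -230, -20, -50, -0.7]],
])

```text
clock: 3.3
tool_pos: [456.7, -138.5, 142.1]
tcp_rot: [-1.464, 0.674, -0.674]
ft_force: [1.2, 0.1, -0.6]
grip_width: 43.0
```

```bash
python3 go.py 470 100 140 4
```

```text
t 3.3 tcp [ 456.7 -138.5  142.1] yaw -49.45 shift [-172.5    1.9  165.1] turn -0.9329 q [ 0.56  0.08 -0.37  1.97  0.03  1.1  -0.69] F [ 1.2  0.1 -0.6] w 43.0
```

Request:
step_arm([
  [[30, -34, 0, 33, -0.14], [30, -69, 0, 66, -0.28], [30, -103, 0, 99, -0.42], [30, -138, 0, 132, -0.56], [30, -172, 0, 165, -0.7]],
])

```text
clock: 3.8
tool_pos: [472.3, 99.7, 142.3]
tcp_rot: [-1.567, 0.127, -0.128]
ft_force: [0.2, -0.5, -1.8]
grip_width: 42.9
```

```bash
python3 go.py 613.9 155 140 4
```

```text
t 3.8 tcp [472.3  99.7 142.3] yaw -9.31 shift [130.8   2.3  77.5] turn -0.2323 q [ 0.3   0.11 -0.62  1.95  0.07  1.11 -0.52] F [ 0.2 -0.5 -1.8] w 42.9
```

```bash
python3 - <<'E'
from h import *
t=load("top0.pkl")
P=np.array([unproj(t,175+a/5.714-.4,170+b/5.714-.4,50) for a,b in [(183,157),(312,142),(322,240),(190,252)]])
print(P.round(1),P.mean(0)); print(np.linalg.norm(P-np.roll(P,1,0),axis=1))
c=(t["image"].astype(int)); g=c[185:222,198:240]
m=(g.min(2)>170).astype(np.uint8); 
n,l,s,ce=cv2.connectedComponentsWithStats(m); print(s,ce)
C=cloud(t)[185:222,198:240].reshape(-1,3); k=(C[:,2]>41)&(C[:,2]<54)&(C[:,0]<645); (a,b),w,an=cv2.minAreaRect(C[k][:,:2].astype(np.float32)); print(a,b,w,an, C[k].mean(0))
E
```

```text
[[640.3 194.3  50. ]
 [647.7 117.   50. ]
 [588.4 111.8  50. ]
 [583.  190.6  50. ]] [614.86369578 153.43426395  50.        ]
[57.46081542 77.66250419 59.53192444 78.96400103]
[[   0    0   42   37 1053]
 [  10    0   25    8  133]
 [  36    0    6    5   24]
 [   9   10   24   19  318]
 [  33   14    9    1    9]
 [   2   17    5    1    5]
 [  33   23    1    1    1]
 [  36   23    6    1    6]
 [   4   26    5    1    5]] [[19.94966762 19.93447293]
 [20.98496241  2.5112782 ]
 [38.29166667  1.58333333]
 [20.41823899 19.20440252]
 [37.         14.        ]
 [ 4.         17.        ]
 [33.         23.        ]
 [38.5        23.        ]
 [ 6.         26.        ]]
615.4446411132812 154.3920135498047 (59.907867431640625, 78.14817810058594) 3.365307092666626 [615.61054184 155.48655334  46.1737497 ]
```

Request:
step_arm([
  [[30, 40, 0, 20, -0.12], [30, 80, 0, 45, -0.23], [30, 105, 0, 60, -0.232], [30, 130, 0, 77, -0.232], [30, 130, 0, 77, -0.232]],
])

```text
clock: 4.3
tool_pos: [615.8, 153.7, 141.0]
tcp_rot: [-1.568, -0.05, 0.051]
ft_force: [0.1, 0.4, -2.0]
grip_width: 43.0
```

```bash
python3 go.py 615.2 154 100 3.9; python3 - <<'E'
from plant import bot
from h import *
for n in("side","top"):
    c=bot.camera(n); pickle.dump(c,open(n+"3.pkl","wb"))
s=load("side3.pkl"); crop(s,300,130,380,220,"a3.png",6)
C=cloud(s); 
k=(C[...,0]>575)&(C[...,0]<660)&(C[...,1]>105)&(C[...,1]<200)&(C[...,2]>85)&(C[...,2]<175)&(s["image"].min(2)>95)
print(k.sum(), np.percentile(C[k],[1,10,50,90,99],axis=0).round(1))
E
```

```text
t 4.3 tcp [615.8 153.7 141. ] yaw 3.7 shift [-0.5 41.   0.3] turn -0.0035 q [ 0.16  0.43 -0.62  1.59  0.26  1.2  -0.44] F [ 0.1  0.4 -2. ] w 43.0
70 [[607.3 126.1 128.2]
 [618.8 135.7 130.3]
 [637.6 146.4 156.1]
 [643.2 173.8 166. ]
 [647.4 180.9 172.1]]
```

View pics/a3.png

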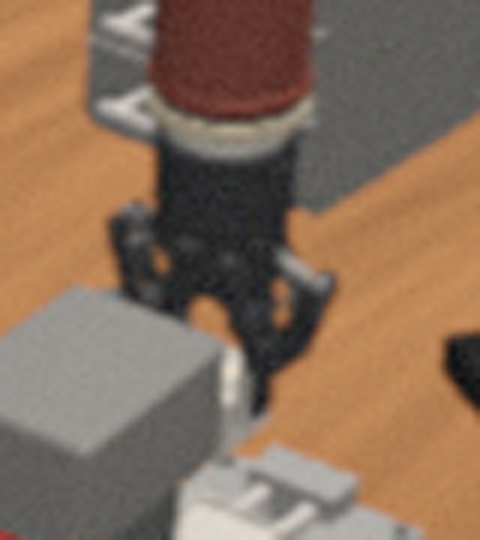

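Request:
step_arm([
  [[30, -0.5, 25, 0.5, 0], [30, -0.5, 50, 0.5, 0], [30, -0.5, 70, 0.5, 0], [30, -0.5, 76, 0.5, 0], [30, -0.5, 76, 0.5, 0]],
])

```text
clock: 4.9
tool_pos: [612.5, 152.1, 66.3]
tcp_rot: [-1.571, -0.049, 0.051]
ft_force: [0.2, 0.8, -0.1]
grip_width: 43.2
```

```bash
python3 go.py 615.2 154 58 3.9; python3 - <<'E'
from plant import bot
from h import *
for n in("side","top"):
    c=bot.camera(n); pickle.dump(c,open(n+"4.pkl","wb"))
s=load("side4.pkl"); crop(s,300,150,380,210,"a4.png",10); crop(load("top4.pkl"),185,170,265,230,"t4.png",10)
E
```

```text
t 4.9 tcp [612.5 152.1  66.3] yaw 3.66 shift [2.8 8.3 1.8] turn -0.0042 q [ 0.15  0.5  -0.59  1.66  0.31  1.08 -0.48] F [ 0.2  0.8 -0.1] w 43.2
```

View pics/a4.png

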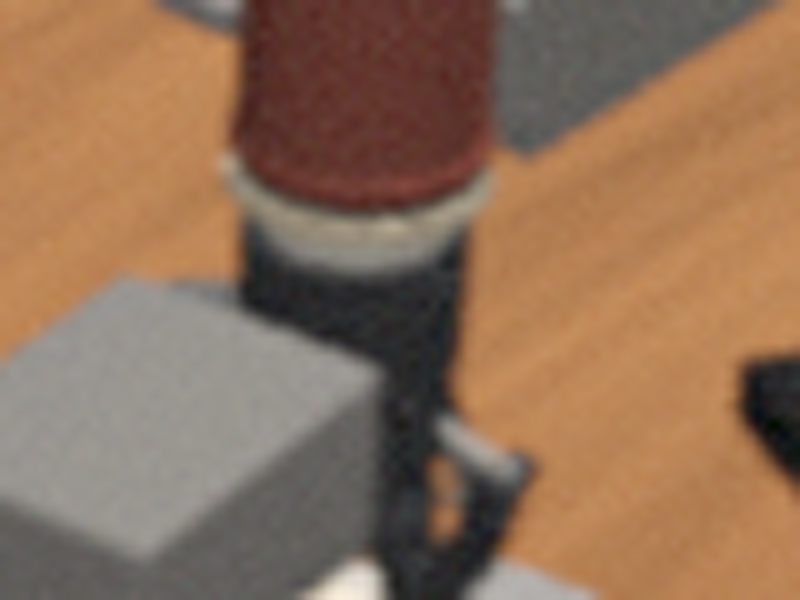

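View pics/t4.png

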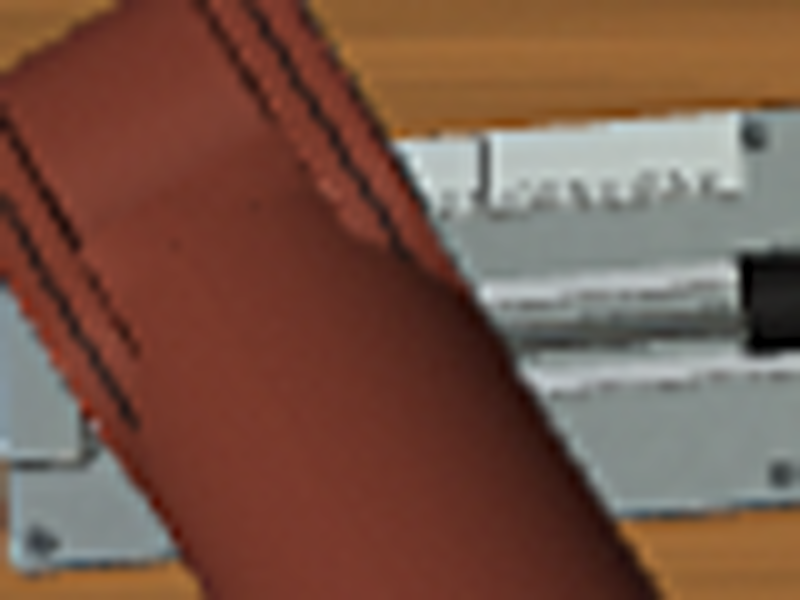

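Request:
step_arm([
  [[30, 1, 0, 1, -0.004], [30, 1, 0, 1, -0.004], [30, 1, 2, 1, -0.004], [30, 1, 4, 1, -0.004], [30, 1, 4, 1, -0.004]],
])

```text
clock: 5.5
tool_pos: [614.0, 153.6, 61.9]
tcp_rot: [-1.57, -0.053, 0.054]
ft_force: [0.3, -0.1, -1.3]
grip_width: 43.2
```

```bash
python3 go.py 615.2 154 58 3.9
```

```text
t 5.5 tcp [614.  153.6  61.9] yaw 3.9 shift [1.2 3.9 0.3] turn -0.0001 q [ 0.14  0.51 -0.59  1.66  0.32  1.07 -0.48] F [ 0.3 -0.1 -1.3] w 43.2
```

Request:
step_arm([
  [[30, 0.5, 1, 0, 0], [30, 0.5, 2, 0, 0], [30, 0.5, 3, 0, 0], [30, 0.5, 3, 0, 0], [30, 0.5, 3, 0, 0]],
])

```text
clock: 6.0
tool_pos: [614.8, 153.7, 59.9]
tcp_rot: [-1.57, -0.053, 0.053]
ft_force: [-2.9, -1.6, 5.8]
grip_width: 43.3
```

Request:
step_arm([
  [[30, 0, 1, 0, 0], [30, 0, 2, 0, 0], [30, 0, 2, 0, 0], [30, 0, 2, 0, 0]],
])

```text
clock: 6.4
tool_pos: [614.9, 153.6, 59.8]
tcp_rot: [-1.571, -0.054, 0.053]
ft_force: [-10.0, -4.1, 22.4]
grip_width: 43.2
```

Request:
step_arm([
  [[30, 0, -2, 0, 0], [48, 0, -2, 0, 0], [58, 0, -2, 0, 0], [64, 0, -2, 0, 0], [64, 0, -2, 0, 0]],
])

```text
clock: 6.9
tool_pos: [614.7, 153.7, 59.0]
tcp_rot: [-1.57, -0.053, 0.054]
ft_force: [0.8, 0.7, 0.2]
grip_width: 64.5
```

Request:
step_arm([
  [[64, 0, -10, 0, 0], [64, 0, -40, 0, 0], [64, 0, -80, 0, 0], [64, -30, -110, 0, 0], [64, -70, -120, 0, 0]],
])

```text
clock: 7.4
tool_pos: [546.6, 150.0, 183.2]
tcp_rot: [-1.568, -0.057, 0.049]
ft_force: [0.2, 0.4, 1.8]
grip_width: 64.0
```

```bash
python3 go.py 470 60 200 -86
```

```text
t 7.4 tcp [546.6 150.  183.2] yaw 3.87 shift [-82.4 -17.4 -84.6] turn 1.5686 q [ 0.23  0.26 -0.66  1.71  0.17  1.22 -0.41] F [0.2 0.4 1.8] w 64.0
```

Request:
step_arm([
  [[64, -40, -10, 0, 0.14], [64, -80, -17, -20, 0.28], [64, -95, -17, -60, 0.42], [64, -95, -17, -100, 0.56], [64, -95, -17, -140, 0.7]],
])

```text
clock: 7.9
tool_pos: [459.4, 1.6, 197.7]
tcp_rot: [-1.513, 0.497, -0.501]
ft_force: [1.8, 0.1, -0.1]
grip_width: 63.9
```

```bash
python3 go.py 460 -60 215 -86.1; python3 - <<'E'
from plant import bot
from h import *
for n in("side","top"):
    c=bot.camera(n); pickle.dump(c,open(n+"5.pkl","wb"))
t=load("top5.pkl"); crop(t,175,160,315,240,"t5.png"); crop(load("side5.pkl"),255,170,380,264,"s5.png")
E
```

```text
t 7.9 tcp [459.4   1.6 197.7] yaw -36.49 shift [ 37.2 -17.2 -49.2] turn 0.8659 q [ 0.43 -0.01 -0.52  1.93 -0.    1.22 -0.73] F [ 1.8  0.1 -0.1] w 63.9
```

View pics/t5.png

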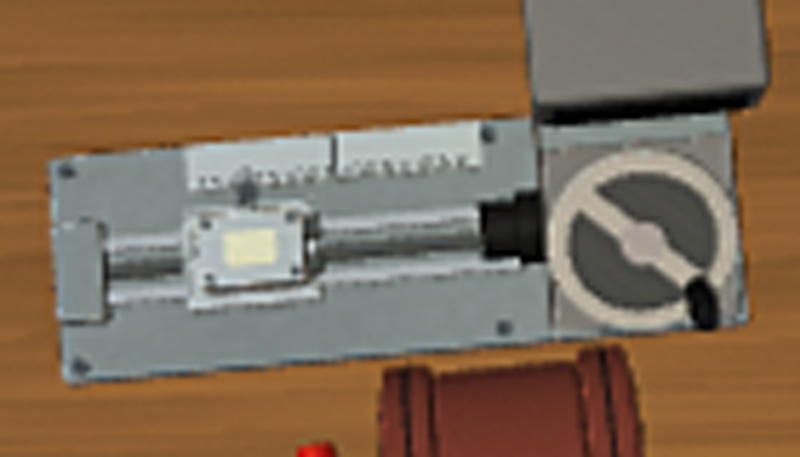

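View pics/s5.png

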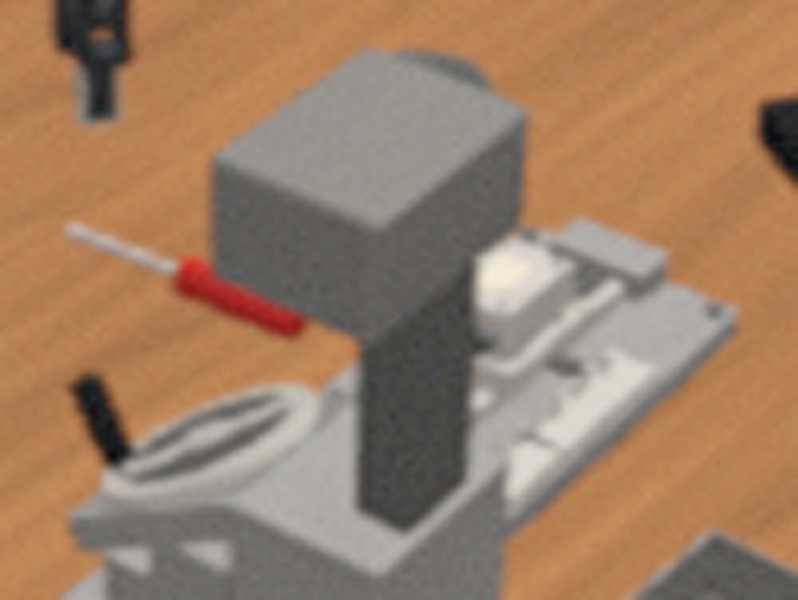

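```bash
cat > st.py <<'E'
from h import *
PSI=np.radians(3.9); O=np.array([630.,-78.])
def S(p): # world->station
    d=np.asarray(p)[...,:2]-O; c,s=np.cos(PSI),np.sin(PSI)
    return np.concatenate([np.stack([c*d[...,0]+s*d[...,1],-s*d[...,0]+c*d[...,1]],-1),np.asarray(p)[...,2:]],-1)
def W(p):
    p=np.asarray(p,float); c,s=np.cos(PSI),np.sin(PSI)
    return np.concatenate([np.stack([c*p[...,0]-s*p[...,1]+O[0],s*p[...,0]+c*p[...,1]+O[1]],-1),p[...,2:]],-1)
def H(th,out): # handle axis point at angle th (rad) from up-slope towards +y, out mm
    u=np.array([.866,0,.5]); n=np.array([-.5,0,.866])
    return np.array([-20,0,103.])+42*(np.cos(th)*u+np.sin(th)*np.array([0,1,0]))+out*n
E
python3 - <<'E'
from st import *
t=load("top5.pkl");s=load("side5.pkl")
for c,b,nm in((t,(292,205,304,222),"top"),(s,(262,222,280,245),"side")):
    g=c["image"][b[1]:b[3],b[0]:b[2]].max(2); m=g<70
    v,u=np.nonzero(m); u=u+b[0];v=v+b[1]
    print(nm,len(u),"centroid",u.mean().round(2),v.mean().round(2),"box",u.min(),u.max(),v.min(),v.max())
C=cloud(t); P=C[195:220,205:232].reshape(-1,3);k=(P[:,2]>70)&(P[:,2]<95);Q=P[k]
A=np.c_[Q[:,:2]-Q[:,:2].mean(0),np.ones(len(Q))];print("module top plane",np.linalg.lstsq(A,Q[:,2],rcond=None)[0],len(Q)); r=cv2.minAreaRect(Q[:,:2].astype(np.float32));print(r, S([*r[0],80]))
# predicted handle ends for theta
for th in (-120,-125,-130,-135,-140,-145):
    a=np.radians(th); e=W(H(a,52)); m=W(H(a,29)); print(th,"top",proj(t,e).round(1),proj(t,m).round(1),"side",proj(s,e).round(1),proj(s,m).round(1))
print("hub top",proj(t,W([-20-1.5,0,105.6])),"side",proj(s,W([-21.5,0,105.6])))
E
```

```text
top 52 centroid 297.17 212.23 box 292 300 205 217
side 51 centroid 270.55 235.45 box 267 274 229 242
module top plane [ 2.05556546e-02 -6.98111319e-04  7.98085802e+01] 252
((615.723876953125, 146.975341796875), (44.46200180053711, 69.68348693847656), 3.1232833862304688) [  1.05869974 225.4253563   80.        ]
-120 top [300.3 213.4] [299.5 210.5] side [267.3 230. ] [270.4 236.6]
-125 top [299.8 214.3] [299.  211.4] side [267.  229.8] [270.1 236.4]
-130 top [299.1 215.2] [298.3 212.3] side [266.9 229.5] [269.9 236.1]
-135 top [298.4 216. ] [297.6 213.1] side [266.8 229.2] [269.9 235.8]
-140 top [297.6 216.8] [296.9 213.9] side [266.8 228.9] [269.9 235.4]
-145 top [296.7 217.5] [296.  214.6] side [267.  228.5] [270. 235.]
hub top [287.41584065 202.54470975] side [285.78878428 237.79969425]
```

```bash
python3 - <<'E'
from st import *
h=H(np.radians(-134),46); print(h, W(h+[-9.5,0,-12]))
E
python3 go.py 551.8 -113.5 200 -86.1
```

```text
[-68.26611425 -30.21227161 128.24817422] [ 554.46886682 -113.43159328  116.24817422]
t 8.0 tcp [459.7  -2.6 197. ] yaw -36.88 shift [140.3  -2.7 -33.5] turn 0.8591 q [ 0.43 -0.01 -0.51  1.93 -0.    1.22 -0.73] F [ 0.6  1.  -0.8] w 64.1
```

Request:
step_arm([
  [[40, 40, -3, -40, 0.14], [40, 75, -3, -56, 0.28], [40, 100, -3, -50, 0.42], [40, 125, -3, -41, 0.56], [40, 142, -3, -32, 0.7]],
])

```text
clock: 8.5
tool_pos: [556.7, -107.6, 199.8]
tcp_rot: [-1.31, 1.036, -1.036]
ft_force: [-0.0, 0.7, -0.1]
grip_width: 40.0
```

Request:
step_arm([
  [[40, 0, 0, 0, 0.08], [40, 0, 0, 0, 0.16], [40, 0, 0, 0, 0.16], [40, 0, 0, 0, 0.16]],
])

```text
clock: 8.9
tool_pos: [555.4, -106.4, 199.7]
tcp_rot: [-1.247, 1.148, -1.149]
ft_force: [0.7, 0.2, 0.0]
grip_width: 40.0
```

```bash
python3 go.py 554.5 -113.4 116 -86.1
```

```text
t 8.9 tcp [ 555.4 -106.4  199.7] yaw -85.3 shift [ 6.9 83.7 -1.5] turn 0.014 q [ 0.44  0.21 -0.38  1.7   0.08  1.25 -1.44] F [0.7 0.2 0. ] w 40.0
```

Request:
step_arm([
  [[40, 7, 0, -1.5, 0.014], [40, 7, 10, -1.5, 0.014], [40, 7, 25, -1.5, 0.014], [40, 7, 40, -1.5, 0.014], [40, 7, 40, -1.5, 0.014]],
])

```text
clock: 9.4
tool_pos: [552.6, -113.6, 156.0]
tcp_rot: [-1.242, 1.165, -1.158]
ft_force: [-1.5, 0.5, 0.4]
grip_width: 39.8
```

```bash
python3 go.py 554.5 -113.4 116 -86.1; python3 - <<'E'
from plant import bot
from h import *
for n in("side","top"):
    c=bot.camera(n); pickle.dump(c,open(n+"6.pkl","wb"))
crop(load("side6.pkl"),225,180,305,260,"s6.png",7)
E
```

```text
t 9.4 tcp [ 552.6 -113.6  156. ] yaw -86.26 shift [-0.  40.   2.1] turn -0.0029 q [ 0.45  0.24 -0.37  1.75  0.09  1.17 -1.46] F [-1.5  0.5  0.4] w 39.8
```

View pics/s6.png

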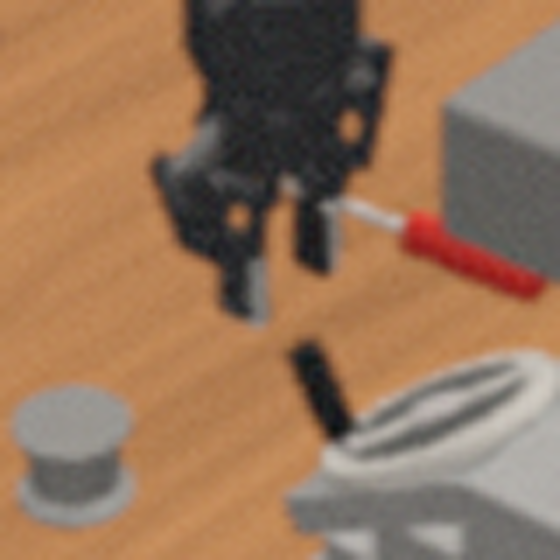

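Request:
step_arm([
  [[40, 0, 12, 1, 0], [40, 0, 24, 1, 0], [40, 0, 36, 1, 0], [40, 0, 40, 1, 0], [40, 0, 40, 1, 0]],
])

```text
clock: 10.0
tool_pos: [554.8, -113.7, 118.3]
tcp_rot: [-1.24, 1.163, -1.16]
ft_force: [0.1, -0.2, 0.8]
grip_width: 40.1
```

```bash
python3 go.py 554.5 -113.4 116 -86.1; python3 - <<'E'
from plant import bot
from h import *
for n in("side","top"):
    c=bot.camera(n); pickle.dump(c,open(n+"7.pkl","wb"))
crop(load("side7.pkl"),235,200,295,260,"s7.png",9)
E
```

```text
t 10.0 tcp [ 554.8 -113.7  118.3] yaw -86.28 shift [-0.4  2.3 -0.3] turn -0.0032 q [ 0.44  0.28 -0.37  1.79  0.11  1.09 -1.47] F [ 0.1 -0.2  0.8] w 40.1
```

View pics/s7.png

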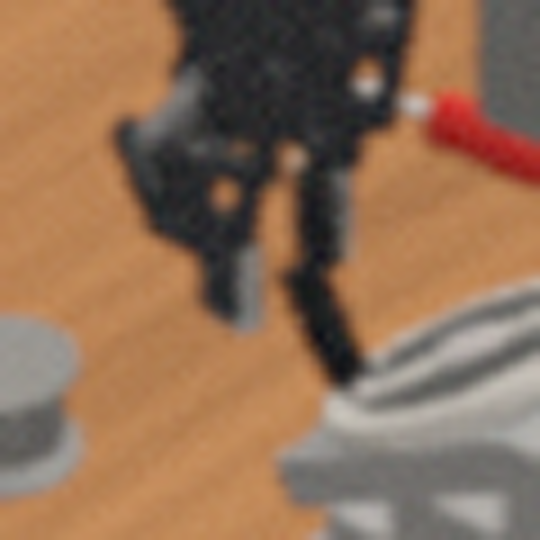

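Request:
step_arm([
  [[40, 0, 5, 0, 0], [40, 0, 8, 0, 0], [25, 0, 8, 0, 0], [12, 0, 8, 0, 0], [10, 0, 8, 0, 0]],
], force=30)

```text
clock: 10.6
tool_pos: [555.4, -113.5, 111.5]
tcp_rot: [-1.239, 1.161, -1.161]
ft_force: [-0.1, 2.2, 0.2]
grip_width: 15.4
```

Request:
step_arm([
  [[10, 0, 0, 0, 0], [10, 0, 0, 0, 0]],
])

```text
clock: 10.8
tool_pos: [555.5, -113.6, 111.4]
tcp_rot: [-1.239, 1.161, -1.161]
ft_force: [-0.3, 2.8, 1.2]
grip_width: 15.0
```

```bash
python3 go.py 554.5 -113.4 110 -86.1; python3 - <<'E'
from plant import bot
from h import *
for n in("side","top"):
    c=bot.camera(n); pickle.dump(c,open(n+"8.pkl","wb"))
crop(load("side8.pkl"),235,200,295,260,"s8.png",9)
E
```

```text
t 10.8 tcp [ 555.5 -113.6  111.4] yaw -86.27 shift [-0.2  1.4 -0.9] turn -0.003 q [ 0.44  0.29 -0.37  1.8   0.12  1.08 -1.48] F [-0.3  2.8  1.2] w 15.0
```

View pics/s8.png

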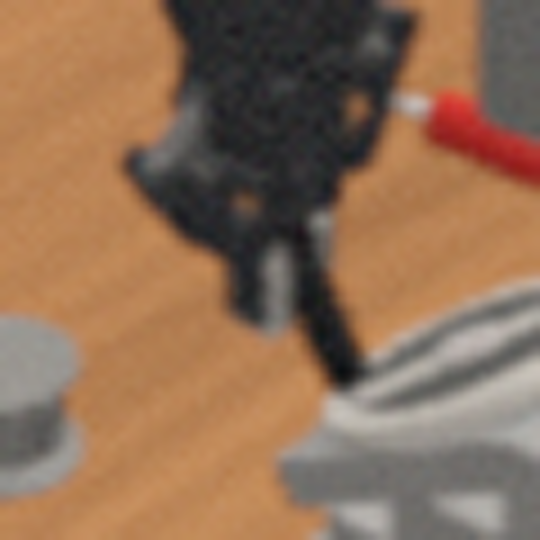

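Request:
step_arm([
  [[26, 0, 0, 0, 0], [30, 0, 0, 1, 0], [30, 0, 0, 6, 0], [20, 0, 0, 6, 0], [10, 0, 0, 6, 0]],
])

```text
clock: 11.4
tool_pos: [561.9, -113.3, 111.6]
tcp_rot: [-1.239, 1.161, -1.161]
ft_force: [1.6, 0.4, 0.2]
grip_width: 16.8
```

Request:
step_arm([
  [[10, 0, 0, 0, 0], [10, 0, 0, 0, 0], [10, 0, 0, 0, 0]],
])

```text
clock: 11.7
tool_pos: [561.8, -113.3, 111.5]
tcp_rot: [-1.238, 1.16, -1.162]
ft_force: [3.7, 1.5, 0.3]
grip_width: 16.5
```

```bash
python3 go.py 554.5 -113.4 110 -86.1; python3 - <<'E'
from plant import bot
from st import *
print("tcp station",S(bot.observe()["tool_pos"]))
for n in("side","top"):
    c=bot.camera(n); pickle.dump(c,open(n+"9.pkl","wb"))
crop(load("side9.pkl"),235,200,295,260,"s9.png",9); crop(load("top9.pkl"),175,160,315,240,"t9.png")
E
```

```text
t 11.7 tcp [ 561.8 -113.3  111.5] yaw -86.27 shift [-0.4  1.5 -7.3] turn -0.003 q [ 0.43  0.3  -0.37  1.78  0.12  1.08 -1.48] F [3.7 1.5 0.3] w 16.5
tcp station [-70.40382148 -30.57378408 111.51192496]
```

View pics/s9.png

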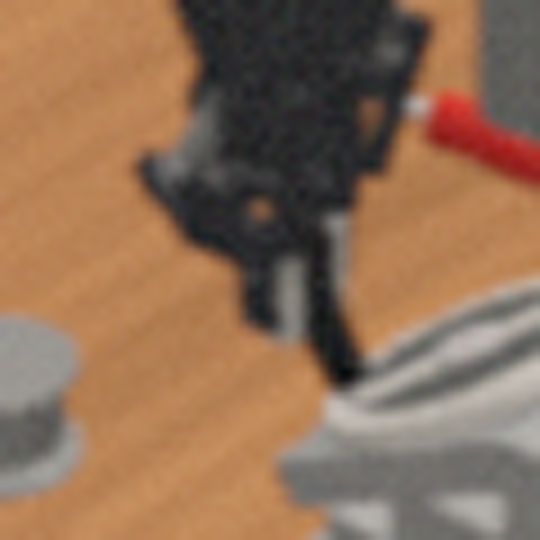

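View pics/t9.png

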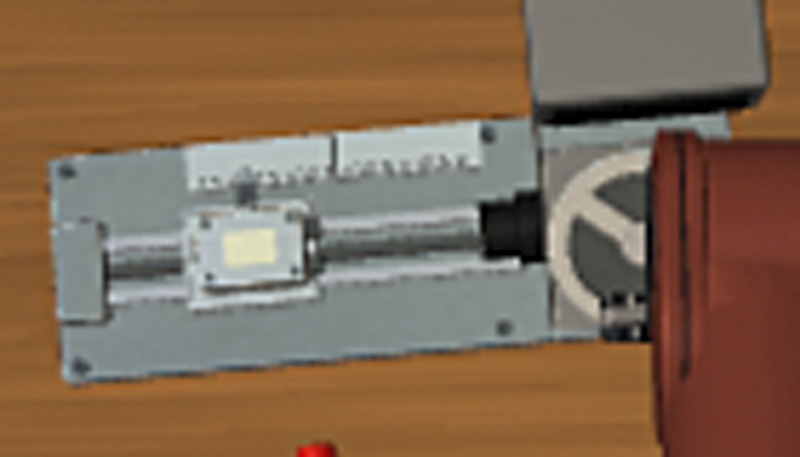

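```bash
cat > path.py <<'E'
import sys
from st import *
# path.py th0 step n [xoff0 xoff1 clampX]: tool-axis shifts for rows (rel. to th0); X offsets
th0,st,n=float(sys.argv[1]),float(sys.argv[2]),int(sys.argv[3])
o0=float(sys.argv[4]) if len(sys.argv)>4 else -2.1
o1=float(sys.argv[5]) if len(sys.argv)>5 else o0
cl=float(sys.argv[6]) if len(sys.argv)>6 else 99
def T(th,off):
    p=H(np.radians(th),46)+[off,0,-16.7]; p[0]=min(p[0],cl); return p
p0=T(th0,o0)
from plant import bot
m=S(bot.observe()["tool_pos"]); print("meas",m.round(1),"want",p0.round(1),"F",bot.observe()["ft_force"].round(1))
rows=[]
for i in range(1,n+1):
    d=T(th0+st*i,o0+(o1-o0)*i/n)-p0
    rows.append([10,round(-d[1],1),round(-d[2],1),round(d[0],1),0])
print("end th",th0+st*n,rows)
E
python3 path.py -134 -12 5
```

```text
meas [-70.4 -30.6 111.5] want [-70.4 -30.2 111.5] F [ 4.6  0.8 -0.8]
end th -194.0 [[10, np.float64(-6.7), np.float64(2.8), np.float64(-4.9), 0], [10, np.float64(-14.5), np.float64(4.9), np.float64(-8.5), 0], [10, np.float64(-22.9), np.float64(6.1), np.float64(-10.6), 0], [10, np.float64(-31.7), np.float64(6.4), np.float64(-11.1), 0], [10, np.float64(-40.4), np.float64(5.8), np.float64(-10.0), 0]]
```

Request:
step_arm([
  [[10, -6.7, 2.8, -4.9, 0], [10, -14.5, 4.9, -8.5, 0], [10, -22.9, 6.1, -10.6, 0], [10, -31.7, 6.4, -11.1, 0]],
])

```text
clock: 12.2
tool_pos: [546.9, -82.5, 104.2]
tcp_rot: [-1.241, 1.163, -1.161]
ft_force: [1.9, -2.7, -3.4]
grip_width: 16.5
```

```bash
sed -i 's/rows.append(\[10,round(-d\[1\],1),round(-d\[2\],1),round(d\[0\],1),0\])/rows.append([10]+[round(float(v),1) for v in (-d[1],-d[2],d[0])]+[0])/' path.py; python3 path.py -182 -12 5; python3 - <<'E'
from plant import bot
from st import *
c=bot.camera("top"); pickle.dump(c,open("top10.pkl","wb"));c=bot.camera("side"); pickle.dump(c,open("side10.pkl","wb"))
crop(c,235,190,305,260,"s10.png",8); crop(load("top10.pkl"),175,160,315,240,"t10.png")
E
```

```text
meas [-83.2   1.1 104.2] want [-81.4   1.5 105.1] F [ 1.9 -2.7 -3.4]
end th -242.0 [[10, -8.7, -0.6, 1.1, 0], [10, -16.9, -2.1, 3.7, 0], [10, -24.4, -4.4, 7.7, 0], [10, -30.7, -7.5, 13.0, 0], [10, -35.6, -11.1, 19.3, 0]]
```

View pics/s10.png

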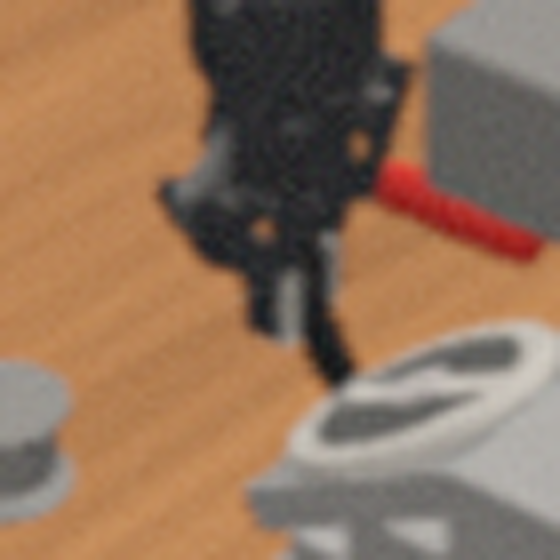

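View pics/t10.png

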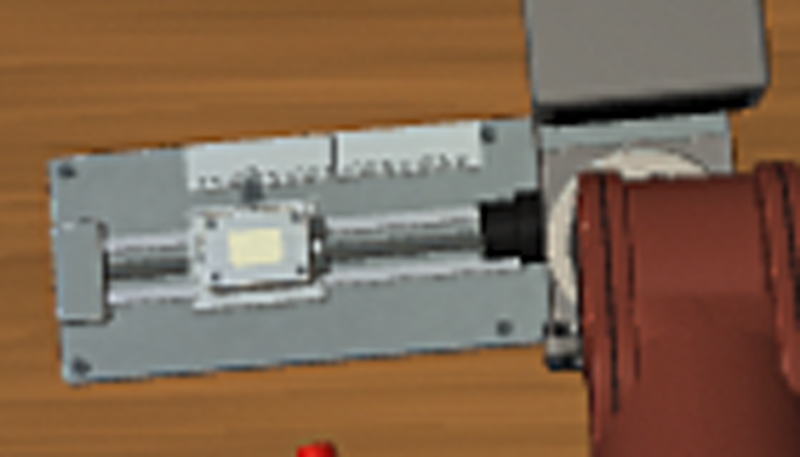

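Request:
step_arm([
  [[10, -8.7, -0.6, 1.1, 0], [10, -16.9, -2.1, 3.7, 0], [10, -24.4, -4.4, 7.7, 0], [10, -30.7, -7.5, 13, 0], [10, -35.6, -11.1, 19.3, 0]],
])

```text
clock: 12.8
tool_pos: [564.1, -43.6, 115.6]
tcp_rot: [-1.241, 1.163, -1.158]
ft_force: [-2.8, 2.1, -1.8]
grip_width: 16.5
```

```bash
python3 path.py -242 -12 5
```

```text
meas [-63.4  38.8 115.6] want [-62.2  37.1 116.3] F [-2.8  2.1 -1.8]
end th -302.0 [[10, -3.3, -4.1, 7.1, 0], [10, -4.8, -8.4, 14.5, 0], [10, -4.5, -12.8, 22.1, 0], [10, -2.4, -17.0, 29.5, 0], [10, 1.5, -21.0, 36.3, 0]]
```

Request:
step_arm([
  [[10, -3.3, -4.1, 7.1, 0], [10, -4.8, -8.4, 14.5, 0], [10, -4.5, -12.8, 22.1, 0], [10, -2.4, -17, 29.5, 0], [10, 1.5, -21, 36.3, 0]],
])

```text
clock: 13.3
tool_pos: [602.7, -44.7, 137.7]
tcp_rot: [-1.238, 1.16, -1.161]
ft_force: [-0.3, 2.4, -2.8]
grip_width: 16.5
```

```bash
python3 path.py -302 -12 5 -2.1 -2.1 -17;python3 - <<'E'
from plant import bot
from st import *
c=bot.camera("top"); pickle.dump(c,open("top11.pkl","wb"));c=bot.camera("side"); pickle.dump(c,open("side11.pkl","wb"))
crop(c,235,150,335,250,"s11.png",6); crop(load("top11.pkl"),175,140,315,240,"t11.png")
E
```

```text
meas [-25.   35.1 137.7] want [-25.8  35.6 137.3] F [-0.3  2.4 -2.8]
end th -362.0 [[10, 5.4, -3.5, 6.0, 0], [10, 12.1, -6.3, 8.8, 0], [10, 19.9, -8.3, 8.8, 0], [10, 28.3, -9.6, 8.8, 0], [10, 37.1, -9.9, 8.8, 0]]
```

View pics/s11.png

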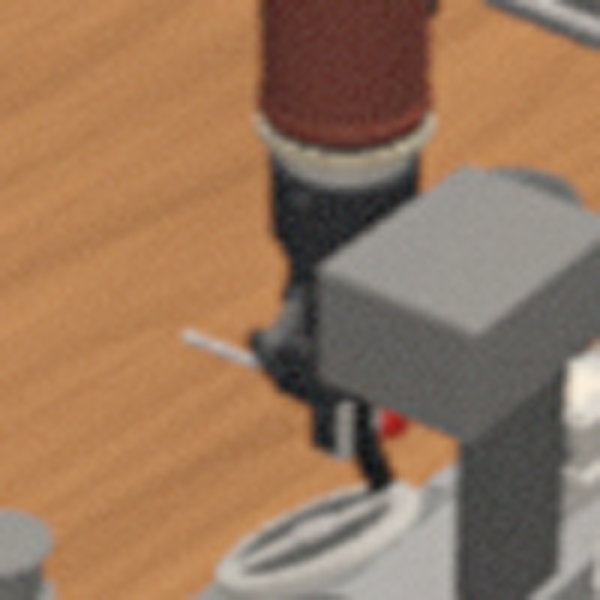

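View pics/t11.png

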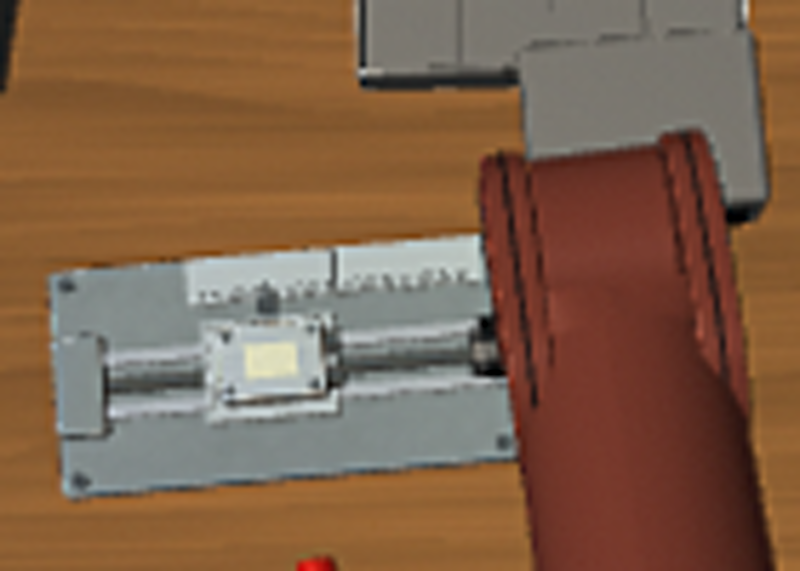

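Request:
step_arm([
  [[20.5, 5.4, -3.5, 6, 0], [20.5, 12.1, -6.3, 8.8, 0], [20.5, 19.9, -8.3, 8.8, 0], [20.5, 28.3, -9.6, 8.8, 0], [20.5, 37.1, -9.9, 8.8, 0]],
])

```text
clock: 13.9
tool_pos: [612.4, -82.7, 147.0]
tcp_rot: [-1.239, 1.162, -1.162]
ft_force: [0.8, 3.0, -0.9]
grip_width: 20.6
```

```bash
python3 path.py -362 -12 5 -2.1 -2.1 -17;python3 - <<'E'
from plant import bot
from st import *
print(bot.observe()["grip_width"])
c=bot.camera("top"); pickle.dump(c,open("top12.pkl","wb"));c=bot.camera("side"); pickle.dump(c,open("side12.pkl","wb"))
crop(c,235,150,335,250,"s12.png",6); crop(load("top12.pkl"),175,140,315,240,"t12.png")
E
```

```text
meas [-17.8  -3.5 147. ] want [-17.   -1.5 147.1] F [ 0.8  3.  -0.9]
end th -422.0 [[10, 8.7, 0.6, 0.0, 0], [10, 16.9, 2.1, 0.0, 0], [10, 24.4, 4.4, 0.0, 0], [10, 30.7, 7.5, -4.7, 0], [10, 35.6, 11.1, -11.0, 0]]
20.607522029837224
```

View pics/s12.png

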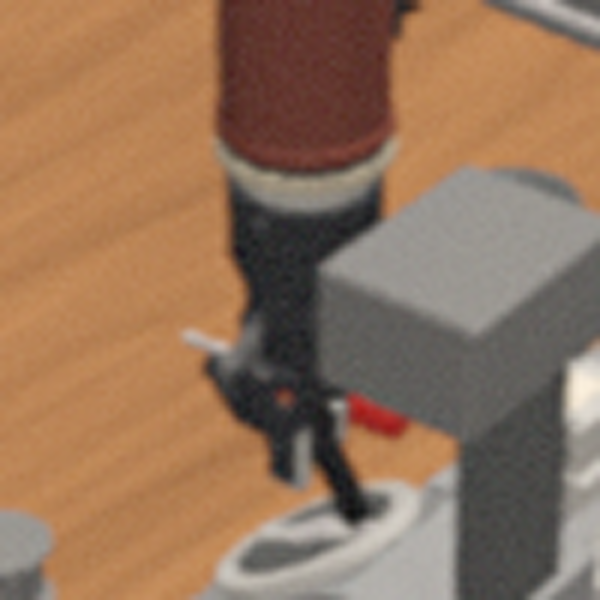

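View pics/t12.png

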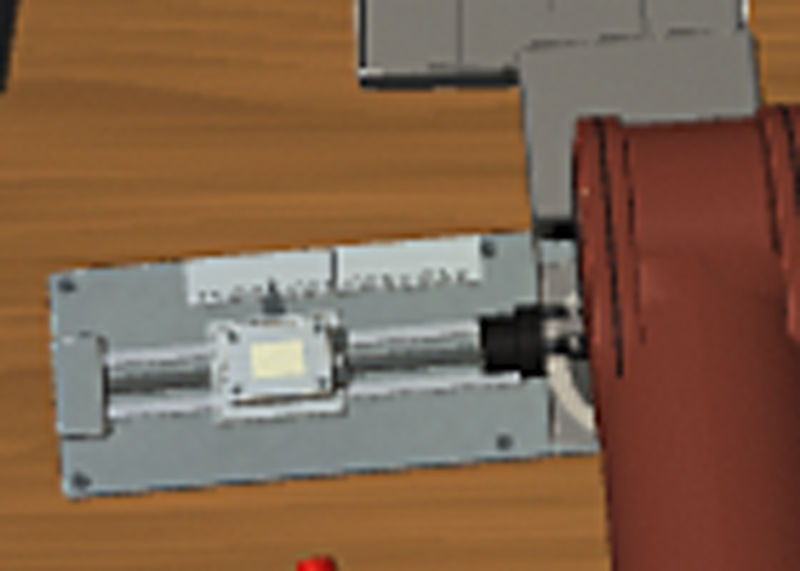

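Request:
step_arm([
  [[20.5, 8.7, 0.6, 0, 0], [20.5, 16.9, 2.1, 0, 0], [20.5, 24.4, 4.4, 0, 0], [10, 30.7, 7.5, -4.7, 0], [10, 32, 8.2, -6, 0]],
])

```text
clock: 14.5
tool_pos: [607.6, -114.4, 138.1]
tcp_rot: [-1.24, 1.164, -1.16]
ft_force: [-3.6, 4.1, 3.8]
grip_width: 16.7
```

```bash
python3 path.py -413 -12 5 -2.1 -2.1 -17
```

```text
meas [-24.9 -34.8 138.1] want [-23.2 -33.5 138.8] F [-3.6  4.1  3.8]
end th -473.0 [[10, 4.5, 3.8, -6.5, 0], [10, 7.4, 7.9, -13.7, 0], [10, 8.5, 12.3, -21.3, 0], [10, 7.7, 16.6, -28.8, 0], [10, 5.1, 20.8, -36.1, 0]]
```

Request:
step_arm([
  [[10, 4.5, 3.8, -6.5, 0], [10, 7.4, 7.9, -13.7, 0], [10, 8.5, 12.3, -21.3, 0], [10, 7.7, 16.6, -28.8, 0], [10, 5.1, 20.8, -36.1, 0]],
])

```text
clock: 15.0
tool_pos: [574.2, -119.1, 118.6]
tcp_rot: [-1.236, 1.159, -1.16]
ft_force: [2.3, 11.0, 6.6]
grip_width: 17.0
```

```bash
python3 path.py -473 -12 5|tail -1; python3 path.py -533 -12 5;python3 path.py -593 -12 5 |tail -1;python3 - <<'E'
from plant import bot
from st import *
print(S(bot.observe()["tool_pos"]),bot.observe()["ft_force"])
E
```

```text
end th -533.0 [[10, -4.3, 3.8, -6.7, 0], [10, -10.0, 7.2, -12.4, 0], [10, -17.0, 9.8, -17.0, 0], [10, -25.0, 11.7, -20.2, 0], [10, -33.5, 12.6, -21.9, 0]]
meas [-58.5 -37.2 118.6] want [-81.2  -5.1 105.3] F [ 2.3 11.   6.6]
end th -593.0 [[10, -8.8, 0.1, -0.1, 0], [10, -17.4, -0.8, 1.3, 0], [10, -25.5, -2.5, 4.3, 0], [10, -32.7, -5.0, 8.7, 0], [10, -38.7, -8.2, 14.2, 0]]
end th -653.0 [[10, -4.5, -3.8, 6.5, 0], [10, -7.4, -7.9, 13.7, 0], [10, -8.5, -12.3, 21.3, 0], [10, -7.7, -16.6, 28.8, 0], [10, -5.1, -20.8, 36.1, 0]]
[-58.47734183 -37.21663013 118.63612208] [ 2.34200096 11.02393313  6.60420892]
```

Request:
step_arm([
  [[10, -5, 3.8, -6.7, 0], [10, -11, 7.2, -12.4, 0], [10, -18, 9.8, -17, 0], [10, -26, 11.7, -20.2, 0], [10, -34.5, 12.6, -21.9, 0]],
])

```text
clock: 15.5
tool_pos: [551.0, -89.0, 106.5]
tcp_rot: [-1.236, 1.157, -1.165]
ft_force: [7.1, -0.1, 3.0]
grip_width: 16.8
```

Request:
step_arm([
  [[10, -8.8, 0.1, -0.1, 0], [10, -17.4, -0.8, 1.3, 0], [10, -25.5, -2.5, 4.3, 0], [10, -32.7, -5, 8.7, 0], [10, -38.7, -8.2, 14.2, 0]],
])

```text
clock: 16.0
tool_pos: [560.4, -49.2, 113.5]
tcp_rot: [-1.24, 1.162, -1.162]
ft_force: [0.2, -5.4, 2.9]
grip_width: 17.1
```

```bash
python3 path.py -593 -12 5
```

```text
meas [-67.4  33.4 113.5] want [-67.   33.5 113.5] F [ 0.2 -5.4  2.9]
end th -653.0 [[10, -4.5, -3.8, 6.5, 0], [10, -7.4, -7.9, 13.7, 0], [10, -8.5, -12.3, 21.3, 0], [10, -7.7, -16.6, 28.8, 0], [10, -5.1, -20.8, 36.1, 0]]
```

Request:
step_arm([
  [[10, -4.5, -3.8, 6.5, 0], [10, -7.4, -7.9, 13.7, 0], [10, -8, -12.3, 21.3, 0], [10, -7, -16.6, 28.8, 0], [10, -4.5, -20.8, 36.1, 0]],
])

```text
clock: 16.5
tool_pos: [596.4, -39.3, 134.6]
tcp_rot: [-1.239, 1.162, -1.157]
ft_force: [-4.5, 2.5, 4.8]
grip_width: 16.6
```

```bash
python3 path.py -653 -12 5 -2.1 -2.1 -17; python3 path.py -713 -12 5 -2.1 -2.1 -17|tail -1;python3 - <<'E'
from plant import bot
from st import *
c=bot.camera("top"); pickle.dump(c,open("top13.pkl","wb"))
crop(load("top13.pkl"),175,140,315,240,"t13.png")
E
```

```text
meas [-30.9  40.9 134.6] want [-30.9  38.7 134.3] F [-4.5  2.5  4.8]
end th -713.0 [[10, 4.3, -3.8, 6.7, 0], [10, 10.0, -7.2, 12.4, 0], [10, 17.0, -9.8, 13.9, 0], [10, 25.0, -11.7, 13.9, 0], [10, 33.5, -12.6, 13.9, 0]]
end th -773.0 [[10, 8.8, -0.1, 0.0, 0], [10, 17.4, 0.8, 0.0, 0], [10, 25.5, 2.5, 0.0, 0], [10, 32.7, 5.0, -0.6, 0], [10, 38.7, 8.2, -6.2, 0]]
```

View pics/t13.png

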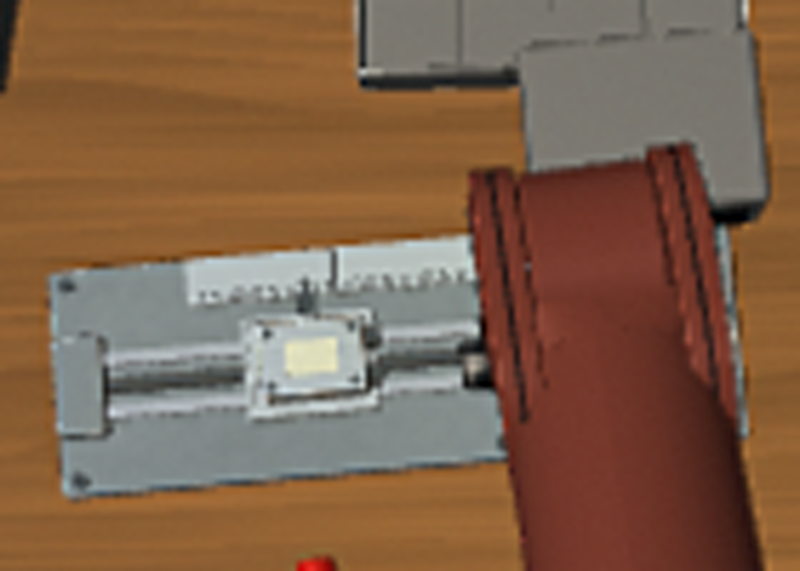

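Request:
step_arm([
  [[10, 5, -3.8, 6.7, 0], [20.5, 11, -7.2, 12.4, 0], [20.5, 18, -9.8, 13.9, 0], [20.5, 26, -11.7, 13.9, 0], [20.5, 34.5, -12.6, 13.9, 0]],
])

```text
clock: 17.05
tool_pos: [612.5, -75.8, 146.7]
tcp_rot: [-1.239, 1.162, -1.161]
ft_force: [0.4, 2.7, -1.5]
grip_width: 20.5
```

Request:
step_arm([
  [[20.5, 8.8, -0.1, 0, 0], [20.5, 17.4, 0.8, 0, 0], [20.5, 25.5, 2.5, 0, 0], [10, 32.7, 5, -0.6, 0], [10, 33.5, 5.5, -1.5, 0]],
])

```text
clock: 17.55
tool_pos: [610.6, -109.1, 141.6]
tcp_rot: [-1.242, 1.166, -1.159]
ft_force: [-14.1, 5.8, 14.4]
grip_width: 16.6
```

```bash
python3 path.py -762 -12 5 -2.1 -2.1 -17;python3 - <<'E'
from plant import bot
from st import *
c=bot.camera("top"); pickle.dump(c,open("top14.pkl","wb"))
crop(load("top14.pkl"),175,140,315,240,"t14.png")
E
```

```text
meas [-21.5 -29.7 141.6] want [-18.1 -28.1 141.7] F [-14.1   5.8  14.4]
end th -822.0 [[10, 5.9, 3.3, -5.7, 0], [10, 10.3, 7.1, -12.2, 0], [10, 13.0, 11.2, -19.5, 0], [10, 13.9, 15.6, -27.0, 0], [10, 13.0, 20.0, -34.6, 0]]
```

View pics/t14.png

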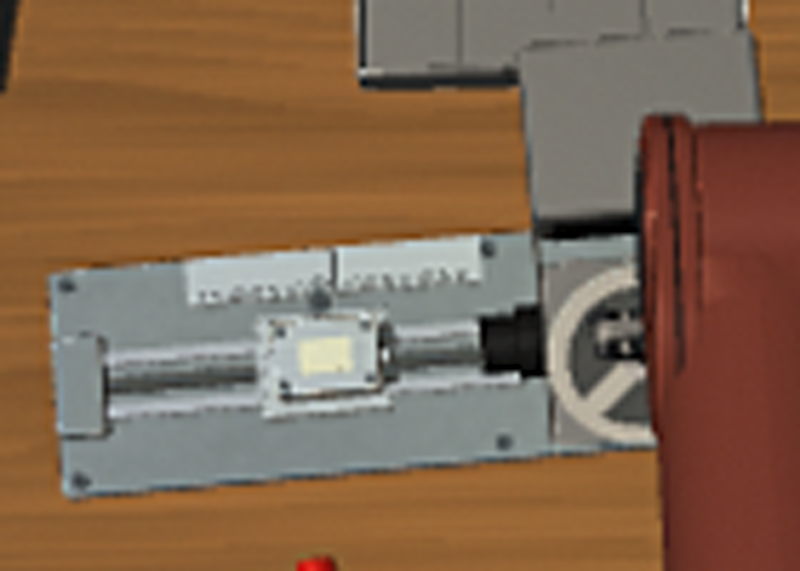

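Request:
step_arm([
  [[10, 5.4, 3.3, -6.5, 0], [10, 9.5, 7, -13.5, 0], [10, 12, 11, -20.5, 0], [10, 12.9, 15.3, -28, 0], [10, 12, 19.7, -35.5, 0]],
])

```text
clock: 18.1
tool_pos: [578.8, -121.5, 122.9]
tcp_rot: [-1.237, 1.16, -1.16]
ft_force: [-3.1, 10.3, 13.3]
grip_width: 16.2
```

```bash
python3 path.py -822 -12 5 ;python3 - <<'E'
from plant import bot
from st import *
c=bot.camera("top"); pickle.dump(c,open("top15.pkl","wb")); c=bot.camera("side"); pickle.dump(c,open("side15.pkl","wb"))
crop(load("top15.pkl"),200,175,260,215,"t15.png");crop(c,300,170,380,230,"s15.png")
E
```

```text
meas [-54.  -39.9 122.9] want [-52.7 -41.1 121.8] F [-3.1 10.3 13.3]
end th -882.0 [[10, -2.7, 4.2, -7.2, 0], [10, -7.1, 8.0, -13.8, 0], [10, -13.0, 11.2, -19.5, 0], [10, -20.1, 13.8, -23.9, 0], [10, -28.1, 15.6, -27.0, 0]]
```

View pics/t15.png

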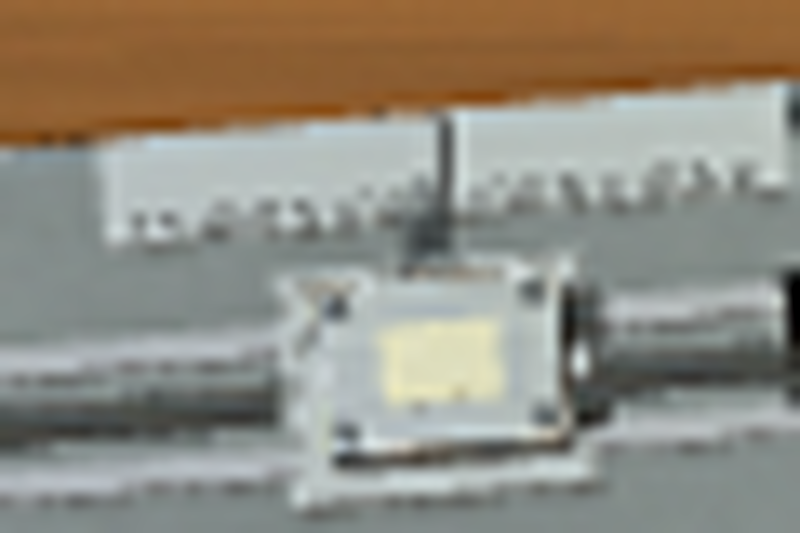

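View pics/s15.png

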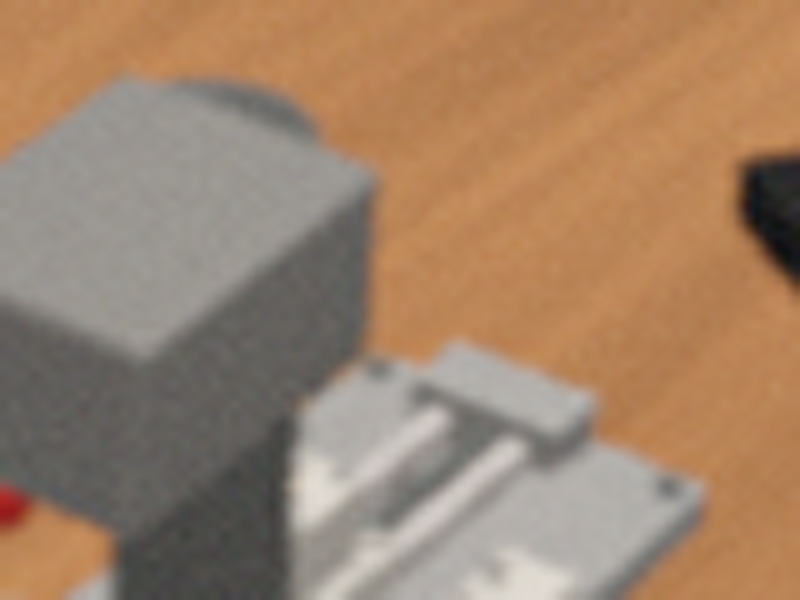

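```bash
cat > gap.py <<'E'
import sys
from st import *
def rect(c,name,z=24):
    X=np.arange(85,30,-.25); Y=np.arange(260,120,-.25)
    XX,YY=np.meshgrid(X,Y,indexing="ij")
    uv=proj(c,W(np.stack([XX,YY,np.full_like(XX,z)],-1)))
    g=cv2.cvtColor(c["image"],cv2.COLOR_RGB2GRAY)
    r=cv2.remap(g,uv[...,0].astype(np.float32),uv[...,1].astype(np.float32),cv2.INTER_CUBIC)
    cv2.imwrite("pics/"+name,cv2.resize(r,None,fx=1.4,fy=2.4)); return X,Y,r.astype(float)
def dark(Y,row,y0,w=8):
    k=abs(Y-y0)<w; v=row[k]; b=np.percentile(v,80); d=np.clip(b-v-8,0,None); return (d*Y[k]).sum()/max(d.sum(),1e-9), d.max()
if __name__=="__main__":
    c=load(sys.argv[1]); X,Y,r=rect(c,sys.argv[2]); ym=float(sys.argv[3]); yp=float(sys.argv[4])
    for x in range(80,34,-3):
        k=abs(X-x)<1.5; row=r[k].mean(0); print(x,"mark",np.round(dark(Y,row,ym),1),"ptr",np.round(dark(Y,row,yp),1))
E
python3 gap.py top0.pkl r0.png 180 233; python3 gap.py top15.pkl r15.png 180 186 >/dev/null
```

```text
Traceback (most recent call last):
  File "gap.py", line 13, in <module>
    c=load(sys.argv[1]); X,Y,r=rect(c,sys.argv[2]); ym=float(sys.argv[3]); yp=float(sys.argv[4])
                               ~~~~^^^^^^^^^^^^^^^
  File "gap.py", line 6, in rect
    uv=proj(c,W(np.stack([XX,YY,np.full_like(XX,z)],-1)))
  File "h.py", line 18, in proj
    q=R.from_rotvec(c["orientation"]).inv().apply(np.asarray(p,float)-c["origin"])
  File "scipy/spatial/transform/_rotation.pyx", line 2580, in scipy.spatial.transform._rotation.Rotation.apply
ValueError: Expected input of shape (3,) or (P, 3), got (220, 560, 3).
Traceback (most recent call last):
  File "gap.py", line 13, in <module>
    c=load(sys.argv[1]); X,Y,r=rect(c,sys.argv[2]); ym=float(sys.argv[3]); yp=float(sys.argv[4])
                               ~~~~^^^^^^^^^^^^^^^
  File "gap.py", line 6, in rect
    uv=proj(c,W(np.stack([XX,YY,np.full_like(XX,z)],-1)))
  File "h.py", line 18, in proj
    q=R.from_rotvec(c["orientation"]).inv().apply(np.asarray(p,float)-c["origin"])
  File "scipy/spatial/transform/_rotation.pyx", line 2580, in scipy.spatial.transform._rotation.Rotation.apply
ValueError: Expected input of shape (3,) or (P, 3), got (220, 560, 3).
```

```bash
sed -i 's/uv=proj(c,W(np.stack(\[XX,YY,np.full_like(XX,z)\],-1)))/uv=proj(c,W(np.stack([XX,YY,np.full_like(XX,z)],-1)).reshape(-1,3)).reshape(XX.shape+(2,))/' gap.py
python3 gap.py top0.pkl r0.png 180 233; echo; python3 gap.py top15.pkl r15.png 180 186
```

```text
80 mark [0. 0.] ptr [0. 0.]
77 mark [172.4   2.1] ptr [239.5   4.8]
74 mark [182.1  46.5] ptr [228.5   0.6]
71 mark [179.9  88.3] ptr [0. 0.]
68 mark [179.6 102.2] ptr [0. 0.]
65 mark [179.8 101.6] ptr [0. 0.]
62 mark [180.1 101. ] ptr [0. 0.]
59 mark [180.2 105.9] ptr [234.4  23. ]
56 mark [180.8  99.2] ptr [234.2  30.1]
53 mark [181.6  93.3] ptr [231.5  19.2]
50 mark [181.1  65.1] ptr [234.   37.1]
47 mark [180.4  11. ] ptr [234.8  31.6]
44 mark [176.1  15.8] ptr [234.5  21.8]
41 mark [0. 0.] ptr [234.4  30. ]
38 mark [0. 0.] ptr [235.5  48.7]
35 mark [0. 0.] ptr [235.7  30.5]

80 mark [0. 0.] ptr [0. 0.]
77 mark [172.4   2.4] ptr [181.7   3.3]
74 mark [182.2  48. ] ptr [181.5  27.4]
71 mark [179.9  91.3] ptr [180.   82.1]
68 mark [179.6 107.1] ptr [180.  105.2]
65 mark [179.8 107.7] ptr [180.1 104.5]
62 mark [180.  110.1] ptr [180.5 107.9]
59 mark [180.7 103.9] ptr [180.7  99.1]
56 mark [182.3 101.4] ptr [182.5  80.2]
53 mark [182.6  84. ] ptr [182.8  54.3]
50 mark [182.8  71.5] ptr [182.7  42.6]
47 mark [183.3  50.8] ptr [183.2  27.7]
44 mark [184.   38.1] ptr [185.1  23.5]
41 mark [184.3  63.2] ptr [186.1  37.2]
38 mark [184.3  50.6] ptr [186.6  25.1]
35 mark [183.2  45.2] ptr [190.8  20.1]
```

```bash
python3 - <<'E'
import cv2,numpy as np
cv2.imwrite("pics/rr.png",np.vstack([cv2.imread("pics/r0.png")[:290],cv2.imread("pics/r15.png")[:290]]))
E
```

```text
(no output)
```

View pics/rr.png

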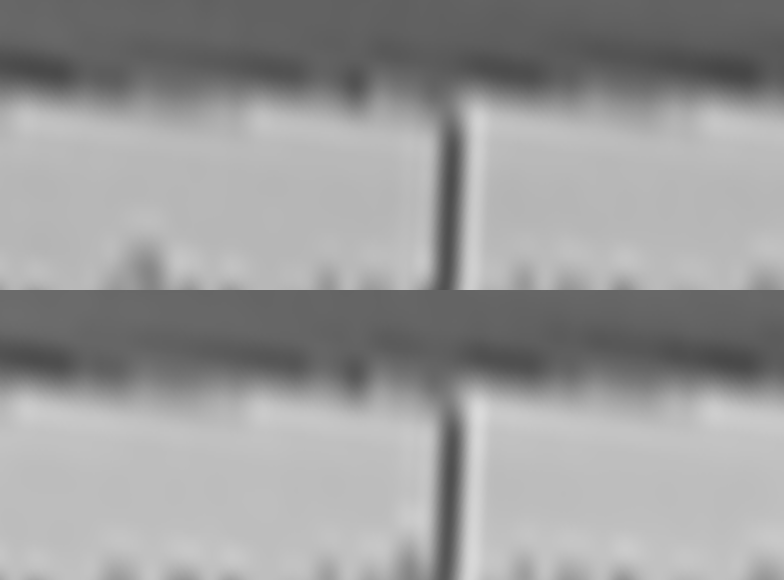

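Request:
step_arm([
  [[10, -3, 4.2, -7.2, 0], [10, -7.6, 8, -13.8, 0], [10, -13.7, 11.2, -19.5, 0], [10, -20.8, 13.8, -23.9, 0], [10, -28.8, 15.6, -27, 0]],
])

```text
clock: 18.7
tool_pos: [550.9, -97.3, 107.7]
tcp_rot: [-1.237, 1.159, -1.165]
ft_force: [0.2, -0.5, 10.7]
grip_width: 16.4
```

```bash
python3 path.py -882 -6 5 ;cat > look.py <<'E'
import sys
from plant import bot
from gap import *
n=sys.argv[1]
c=bot.camera("top"); pickle.dump(c,open(f"top{n}.pkl","wb"))
z=float(sys.argv[2]) if len(sys.argv)>2 else 24
X,Y,r=rect(c,"x.png",z)
k=(Y<205)&(Y>155); q=r[:,k]; 
cv2.imwrite(f"pics/g{n}.png",cv2.resize(q,(800,560)).astype(np.uint8))  # 4 px/0.25mm => 16 px/mm in Y, 560/55 px/mm in X
E
python3 look.py 16
```

```text
meas [-80.2 -13.9 107.7] want [-79.7 -13.  106.2] F [ 0.2 -0.5 10.7]
end th -912.0 [[10, -4.2, 0.6, -1.0, 0], [10, -8.6, 0.9, -1.6, 0], [10, -13.0, 1.0, -1.8, 0], [10, -17.4, 0.9, -1.6, 0], [10, -21.7, 0.6, -1.0, 0]]
```

View pics/g16.png

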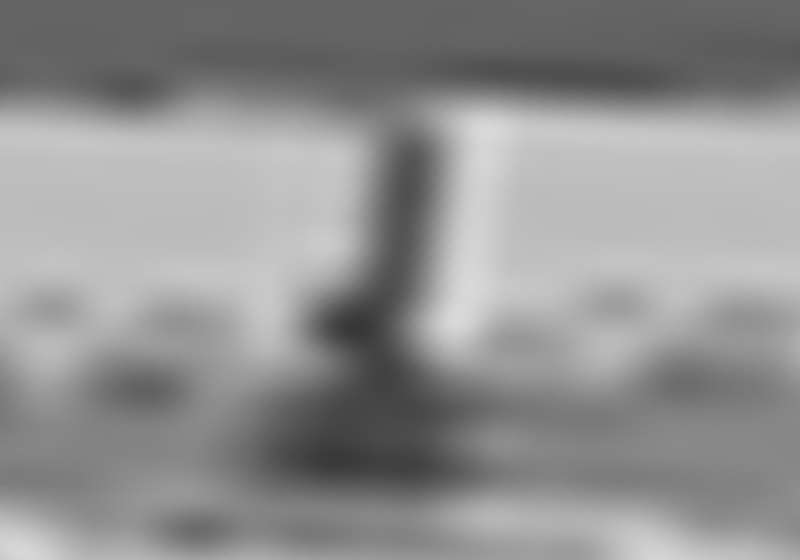

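Request:
step_arm([
  [[10, -4.2, 0.6, -1, 0], [10, -8.6, 0.9, -1.6, 0], [10, -13, 1, -1.8, 0], [10, -17.4, 0.9, -1.6, 0], [10, -21.7, 0.6, -1, 0]],
])

```text
clock: 19.25
tool_pos: [547.4, -76.7, 106.5]
tcp_rot: [-1.24, 1.161, -1.165]
ft_force: [-4.6, -1.6, 10.7]
grip_width: 16.1
```

Request:
step_arm([
  [[10, 0, 0, 0, 0], [10, 0, 0, 0, 0]],
])

```text
clock: 19.45
tool_pos: [547.5, -75.8, 106.6]
tcp_rot: [-1.239, 1.161, -1.163]
ft_force: [-4.7, 0.7, 11.3]
grip_width: 16.8
```

```bash
python3 path.py -912 -3 5 ;python3 look.py 17; python3 - <<'E'
from st import *
crop(load("top17.pkl"),210,170,250,205,"t17.png",17)
E
```

```text
meas [-82.2   7.8 106.6] want [-80.7   8.7 105.6] F [-4.7  0.7 11.3]
end th -927.0 [[10, -2.1, -0.3, 0.4, 0], [10, -4.2, -0.6, 1.0, 0], [10, -6.3, -0.9, 1.6, 0], [10, -8.4, -1.4, 2.3, 0], [10, -10.3, -1.8, 3.2, 0]]
```

View pics/g17.png

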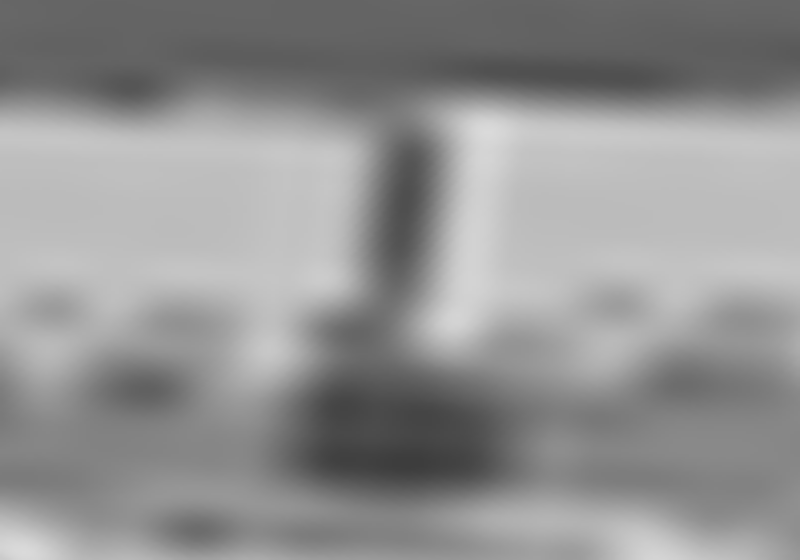

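View pics/t17.png

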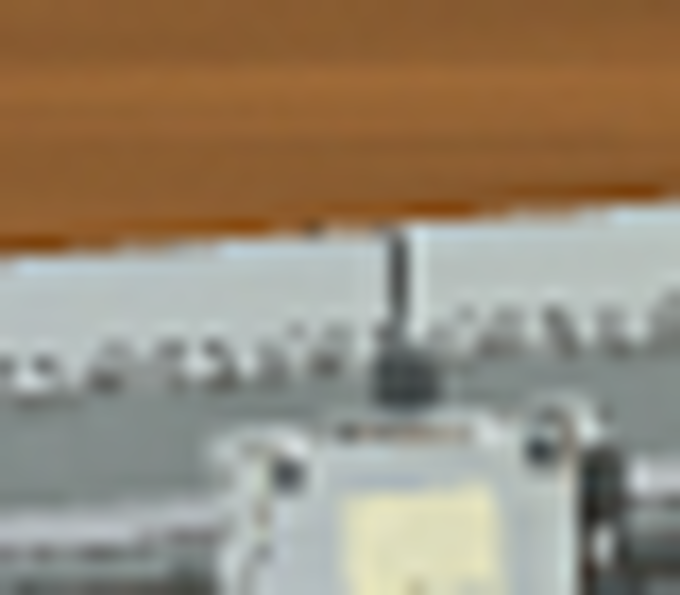

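```bash
python3 - <<'E'
from gap import *
out=[]
for n,yc in((0,233.5),(13,198),(17,180)):
    c=load(f"top{n}.pkl"); X,Y,r=rect(c,"x.png",24); k=abs(Y-yc)<=25
    out.append(cv2.resize(r[20:190][:,k],(800,195)).astype(np.uint8))
cv2.imwrite("pics/cmp.png",np.vstack(out))
# dark block profile, X 38..46
for n,yc in((0,234),(5,234),(13,198),(14,192),(16,182),(17,180)):
    c=load(f"top{n}.pkl"); 
    for z in(24,):
        X,Y,r=rect(c,"x.png",z); k=(X<45.5)&(X>38.5); row=r[k].mean(0); m=abs(Y-yc)<12
        thr=(np.percentile(row[m],90)+row[m].min())/2; yy=Y[m][row[m]<thr]; print(n,z,"block",yy.min(),yy.max(),(yy.min()+yy.max())/2)
E
```

```text
0 24 block 228.5 240.25 234.375
5 24 block 228.5 240.25 234.375
13 24 block 193.25 204.5 198.875
14 24 block 183.75 196.25 190.0
16 24 block 176.75 188.0 182.375
17 24 block 173.5 186.5 180.0
```

View pics/cmp.png

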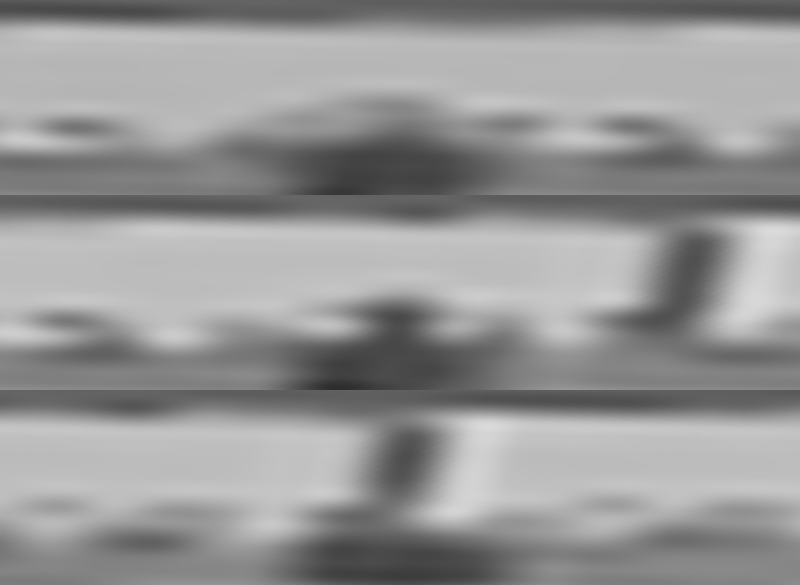

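```bash
python3 - <<'E'
from st import *
t0=load("top5.pkl"); t=load("top17.pkl")
for nm,c in(("5",t0),("17",t)):
    g=cv2.cvtColor(c["image"],cv2.COLOR_RGB2GRAY); print(nm); print("      ",list(range(226,244)))
    for v in range(181,196): print(v,g[v,226:244])
print(proj(t,W(np.array([[74,180,24],[62,180,24],[55,180,24],[48,180,24.]]))))
E
```

```text
5
       [226, 227, 228, 229, 230, 231, 232, 233, 234, 235, 236, 237, 238, 239, 240, 241, 242, 243]
181 [100  99  99  99  99  99  99  98  97  96  96  94  92  92  91  89  88  89]
182 [ 99  98  98  96  96  95  96  94  91  90  88  92 111 117 138 136 135 139]
183 [117 110  96 138 138 135 120 137 194 186 186 186 186 185 188 187 186 186]
184 [185 184 181 188 187 188 171  94 201 192 191 190 191 190 189 188 188 189]
185 [189 189 189 189 189 193 179  81 197 187 185 187 186 186 187 186 187 187]
186 [185 186 186 186 186 190 178  81 198 188 187 186 187 187 188 187 189 188]
187 [187 187 187 185 188 193 179  81 200 191 191 191 191 193 192 192 194 192]
188 [188 189 190 190 192 195 183  84 200 192 183 156 185 152 160 182 122 163]
189 [182 155 185 151 161 186 110  89 198 155 161 184 155 146 157 191 130 126]
190 [161 183 156 147 157 194 132 106 162 148 152 159 114 116 130 153 134 107]
191 [126 164 119 100 146 152 130 120 103 107 120 122 129 130 133 136 134 129]
192 [115 137 128 124 135 134 131 134 128 129 133 132 135 135 135 134 135 137]
193 [128 131 131 133 132 134 132 133 134 134 134 134 136 135 134
[... 857 characters left out ...]
 195 185 158 187 152 161 184 123 164]
189 [184 156 185 152 162 188 118 120 202 158 164 185 157 147 158 192 131 128]
190 [163 185 158 148 160 195 122 106 132 140 154 162 115 117 130 153 136 108]
191 [128 164 120 100 149 152  81  78  79 101 125 123 129 132 134 137 135 129]
192 [116 139 128 127 138 132  80  75  71  87 137 133 136 137 136 134 134 134]
193 [131 133 131 134 135 129  81  69  70  92 135 130 129 131 133 149 153 166]
194 [130 128 132 148 149 150 141 127 133 163 178 177 183 152 155 135 114 149]
195 [189 181 152 147 110 139 127 134 136 147 160 161 209 201 183 141 155 133]
[[232.66995146 183.04319085]
 [232.95016724 186.41802798]
 [233.11383473 188.38919151]
 [233.27765596 190.36220666]]
```

Request:
step_arm([
  [[20, 0, 0, 0, 0], [30, 0, 0, 0, 0], [40, 0, 0, 0, 0], [40, 0, -15, 0, 0], [40, 0, -40, 0, 0]],
])

```text
clock: 20.0
tool_pos: [546.3, -74.5, 145.3]
tcp_rot: [-1.241, 1.164, -1.159]
ft_force: [-0.3, -0.0, -0.8]
grip_width: 40.5
```

Request:
step_arm([
  [[40, 0, -40, -5, 0], [40, 0, -60, -40, 0], [40, 10, -80, -70, 0], [40, 40, -80, -90, 0], [40, 70, -80, -90, 0]],
])

```text
clock: 20.5
tool_pos: [460.6, -151.1, 228.0]
tcp_rot: [-1.239, 1.158, -1.164]
ft_force: [0.4, 0.5, -0.3]
grip_width: 40.1
```

Request:
step_arm([
  [[40, 40, 0, 0, 0], [40, 80, 0, 0, 0], [40, 120, 0, 10, 0], [40, 120, 0, 10, 0]],
])

```text
clock: 20.9
tool_pos: [479.3, -275.1, 226.0]
tcp_rot: [-1.237, 1.165, -1.167]
ft_force: [-0.2, 0.3, -0.5]
grip_width: 39.9
```

```bash
python3 look.py 18; python3 - <<'E'
from plant import bot
from st import *
c=load("top18.pkl"); g=cv2.cvtColor(c["image"],cv2.COLOR_RGB2GRAY)
for v in range(184,194): print(v,g[v,226:244])
crop(c,175,150,315,245,"t18.png")
s=bot.camera("side"); pickle.dump(s,open("side18.pkl","wb")); crop(s,290,180,370,240,"s18.png")
gs=cv2.cvtColor(s["image"],cv2.COLOR_RGB2GRAY)
print("side proj mark ends",proj(s,W(np.array([[74,180,24],[48,180,24],[55,180,26],[40,180,26.]]))))
o=bot.observe(); print(o["clock"],o["tool_pos"],o["ft_force"])
E
```

```text
184 [188 187 183 189 189 191 174  95 202 195 193 192 191 191 191 190 190 189]
185 [191 191 190 190 190 193 179  81 199 190 187 188 188 189 189 189 188 189]
186 [188 188 188 188 188 192 179  82 199 190 188 187 190 189 189 189 191 190]
187 [189 190 188 189 190 194 181  89 201 192 191 194 193 195 195 195 195 194]
188 [190 192 191 192 193 196 186 109 201 195 185 158 187 152 161 184 124 164]
189 [184 157 187 153 163 188 117 120 203 159 163 185 157 147 159 193 130 128]
190 [162 185 157 148 161 196 122 106 133 139 154 162 115 117 131 154 136 108]
191 [129 165 119 101 148 152  80  79  80 101 125 123 130 132 134 137 135 130]
192 [115 138 129 126 137 133  80  74  71  88 138 133 136 137 135 134 134 135]
193 [130 133 131 135 135 130  81  69  69  93 135 129 130 131 134 150 153 166]
side proj mark ends [[342.44935645 241.75612695]
 [335.85235172 238.80298396]
 [337.64943508 239.11528846]
 [333.86944527 237.42522604]]
21.0 [ 479.77468812 -269.85428765  225.98542696] [ 0.19637345 -0.01849414 -0.16212529]
```

View pics/t18.png

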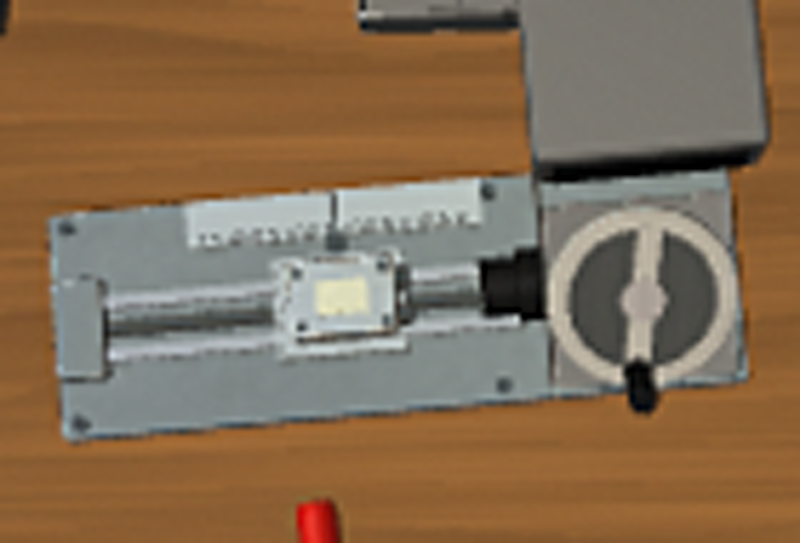

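View pics/s18.png

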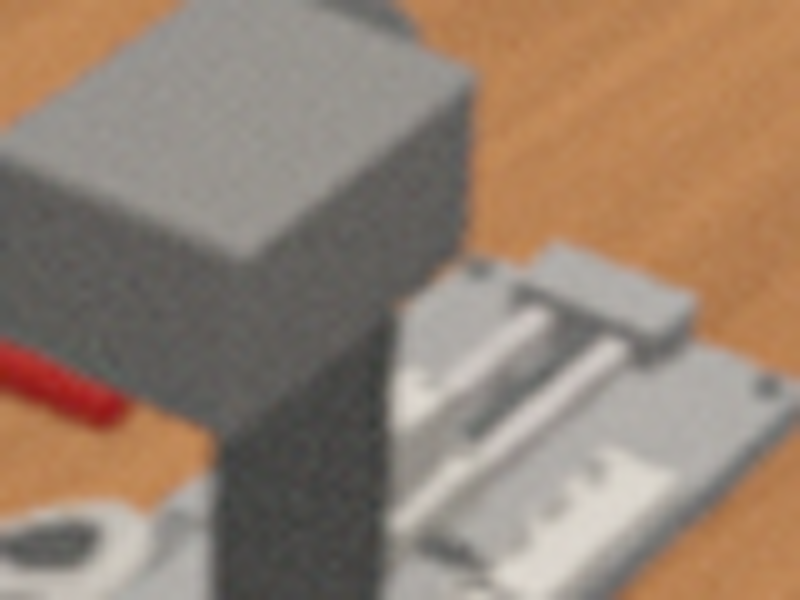

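View pics/g18.png

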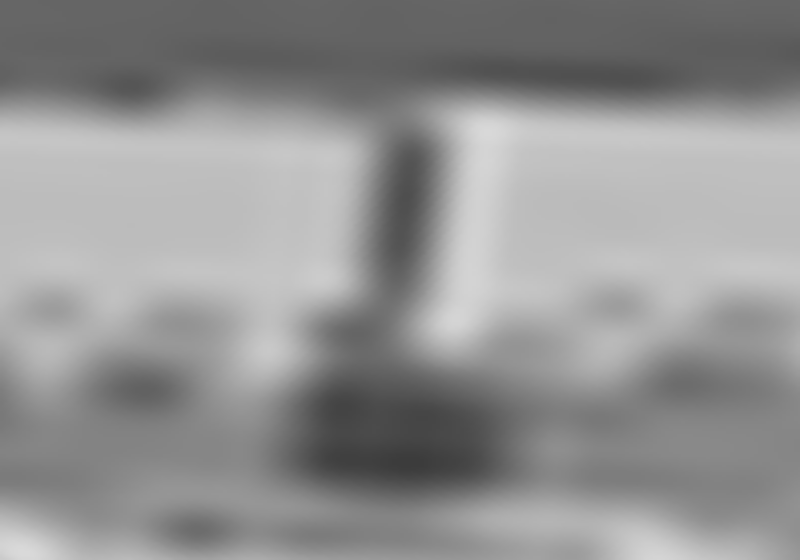

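```bash
python3 - <<'E'
from st import *
s=load("side18.pkl"); crop(s,322,222,358,249,"s18b.png",22)
f=lambda p:((proj(s,W(np.array(p,float)))-[322,222]+.5)*22).round(0)
print("mark Y180 X 74,61,48",f([[74,180,24],[61,180,24],[48,180,24]]).tolist())
print("mark+5 Y185",f([[74,185,24],[61,185,24],[48,185,24]]).tolist())
print("ptr X55,45,35 z28",f([[55,180,28],[45,180,28],[35,180,28]]).tolist())
E
```

```text
mark Y180 X 74,61,48 [[461.0, 446.0], [388.0, 413.0], [316.0, 381.0]]
mark+5 Y185 [[479.0, 429.0], [406.0, 397.0], [334.0, 365.0]]
ptr X55,45,35 z28 [[356.0, 377.0], [300.0, 352.0], [245.0, 328.0]]
```

View pics/s18b.png

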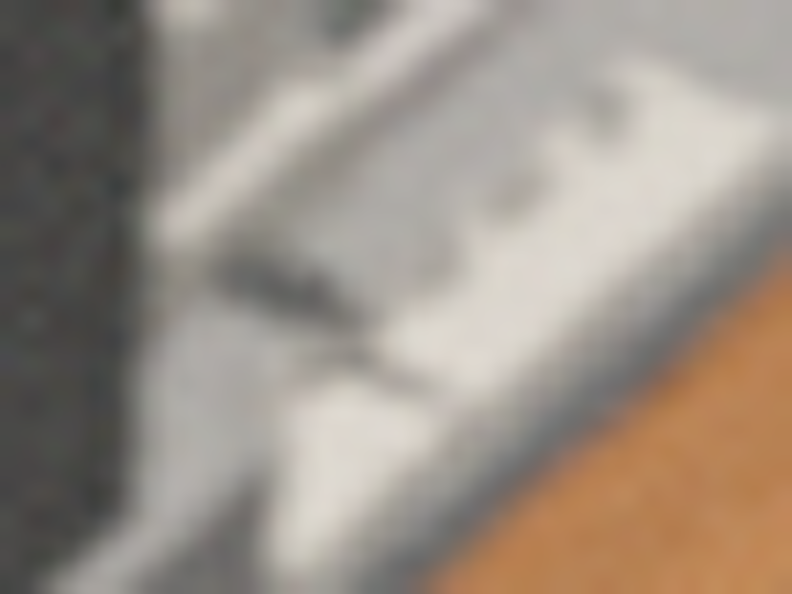

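```bash
python3 - <<'E'
from gap import *
L={n:rect(load(f"top{n}.pkl"),"x.png",24) for n in(0,5,10,11,12,13,14,15,16,18)}
X,Y,_=L[0]
def cen(a,b,x0,x1,yc,w):
    k=(X>x0)&(X<x1); m=abs(Y-yc)<w
    d=np.clip(L[b][2][k][:,m].mean(0)-L[a][2][k][:,m].mean(0)-6,0,None); return round((d*Y[m]).sum()/max(d.sum(),1e-6),2),round(d.max())
for n,y in((0,234.3),(5,234.3),(10,231),(11,222.5),(12,218),(13,198.8),(14,190),(15,186)):
    print(n,"tip",[cen(n,18,x,x+3,y-.5,5) for x in(50,52,54,56)],"block",cen(n,18,38,44,y,9))
print(18,"block",cen(18,0,38,44,180,9), "16 block",cen(16,0,38,44,182,9))
E
```

```text
0 tip [(np.float64(233.52), 47), (np.float64(233.23), 52), (np.float64(233.46), 54), (np.float64(234.17), 45)] block (np.float64(234.59), 67)
5 tip [(np.float64(233.44), 43), (np.float64(233.21), 48), (np.float64(233.42), 50), (np.float64(234.14), 41)] block (np.float64(234.57), 65)
10 tip [(np.float64(231.64), 37), (np.float64(231.67), 29), (np.float64(230.93), 39), (np.float64(230.59), 43)] block (np.float64(231.68), 62)
11 tip [(np.float64(222.54), 90), (np.float64(222.92), 77), (np.float64(222.75), 64), (np.float64(222.57), 35)] block (np.float64(222.61), 61)
12 tip [(np.float64(218.86), 65), (np.float64(218.47), 62), (np.float64(218.31), 72), (np.float64(218.51), 55)] block (np.float64(218.82), 54)
13 tip [(np.float64(198.42), 81), (np.float64(198.24), 98), (np.float64(198.18), 84), (np.float64(198.11), 45)] block (np.float64(198.72), 66)
14 tip [(np.float64(189.35), 52), (np.float64(189.43), 31), (np.float64(189.77), 37), (np.float64(189.99), 41)] block (np.float64(191.39), 64)
15 tip [(np.float64(187.1), 52), (np.float64(187.01), 51), (np.float64(186.28), 49), (np.float64(185.89), 34)] block (np.float64(189.45), 55)
18 block (np.float64(180.26), 55) 16 block (np.float64(182.76), 58)
```

```bash
python3 - <<'E'
from st import *
from plant import bot
c=load("top18.pkl"); C=cloud(c).reshape(-1,3); s=S(C)
k=(abs(s[:,0])<32)&(s[:,1]>130)&(s[:,1]<225)&(s[:,2]>70)&(s[:,2]<95); Q=s[k]
print("top z",Q[:,2].mean(),"slopes",np.linalg.lstsq(np.c_[Q[:,:2]-Q[:,:2].mean(0),np.ones(len(Q))],Q[:,2],rcond=None)[0][:2], cv2.minAreaRect(Q[:,:2].astype(np.float32)))
print(bot.close_job())
E
```

```text
top z 79.98790912905771 slopes [0.01518903 0.01673624] ((1.3899250030517578, 171.9171600341797), (45.16138458251953, 67.41880798339844), 0.9415578246116638)
the job is handed in; nothing more can be done
None
```

I set the aluminium module in the tray, sockets towards the lens, and let go. I then cranked the handwheel about 2.2 turns clockwise until the pointer stood on the long mark, let go and backed off. I handed the job in at about 21 s.

**Module:** The top view shows it square in the tray with its sockets towards the lens. Its top measured 80 mm above the bench against 81 mm expected, with about 1° of slope. I put that slope down to camera noise. I never saw the underside in contact, because the arm hid it during placing; the 22 N of contact force came at the height expected for the tray floor.

**Pointer:** After letting go, I measured the pointer at 179.6 to 179.8 mm and the mark at about 180.0 mm along the station's y. That is a difference of a few tenths of a millimetre, with roughly 0.5 to 1 mm of uncertainty. The side view also shows the pointer in line with the mark, but that view is coarse.

**What did not go smoothly:**
- My first hold on the crank grip was too near the pads' edge, so I opened and gripped again 6 mm further in.
- The tool could not be leaned with the slope, so at the wheel's far side I loosened the fingers and pushed the grip round with the tool upright, just clear of the viewer.
- The highest wrist force I read while cranking was about 20 N.

I did not touch the other things on the bench, but I did not measure their positions again.

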